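Carry a sprung-lid tin pinched shut and tip its batteries into the desk tray

ROBOT

A 7-joint arm with a two-finger parallel gripper is mounted at the origin on a cart in front of the work surface, level with it; the furniture and walls round the work are solid. World frame = base frame: x ahead of the robot, y to its left, z up, the work surface at z = 0. Lengths are in m, angles in degrees, forces in N, time in s.
With the tool pointing down it reaches from about 0.425 to 0.875 m from the base axis. Payload 4.7 kg.
Tool frame: the origin (TCP) lies on the centre line of the jaws, within the pads' length; the fingertips stand 11 mm ahead of it and the grasp point (between the pads) lies 8 mm behind it (finger_overhang is the x of the fingertips in the tool frame, in m); x points along the fingers, z is the direction in which the jaws open and shut, and the axes are right-handed (so a half turn about x gives the same grasp; the last joint's range is limited). The gripper opens to 87 mm and grips with 3 to 60 N. Pads are 19 mm wide; open, the fingers measure 117 mm over their backs; the gripper's body (75 mm by 190 mm) begins 51 mm behind the grasp point.
Start: joints at [77.183, 18.392, -4.016, 83.108, 1.295, 78.541, -3.26], TCP at [0.153, -0.632, 0.234] pointing down, gripper open.
Joint ranges: [-163.93, 163.93], [-17.29, 119.83], [-79.2, 71.16], [3.27, 140.29], [-89.18, 269.18], [5.43, 117.66], [-154.24, 154.24]. Speed limits (degrees/s): [147.25, 147.25, 180, 180, 180, 180, 180].

INTERFACE

Orientations are given as [roll, pitch, yaw] about the fixed x, y, z axes, in that order (R = Rz(yaw) Ry(pitch) Rx(roll)).
In Python, from cell import get_obs, read_camera, sign_off, cut_out, finger_overhang gives the robot as it stands.
- The arm moves only by the tool servo_tool, never from a script. Its argument "rows" is one flat list of numbers, 5 for each row, row after row: the shift along the world's x, y, z in mm, then the turn about the world's z in degrees, then the closure, from 0 (fully open) to 1 (shut). A call has 1 to 10 rows; each row is the pose to reach, as a shift and turn from the pose commanded when the call began; what a row does not reach only later rows make up. A row lasts 1/12 s, in which the tool goes at most 41.7 mm and 7.16 degrees, less where a joint would pass 70% of its speed; a pose out of reach is approached as far as the arm can. A call with a gripper value outside its range is refused whole. The fingers move at their own pace and stop on an object; "force" is the grip in N (left out, the last holds). Time passes only in rows, so rows that repeat a pose let the fingers close. It gives the time, the measured TCP pose, the force and the opening at its end, in the units of the state.
- get_obs(): the state, without advancing time (a new reading comes with each control period).
- read_camera(name): name is "side" or "top"; returns a dict with "frame" (400x640x3 uint8, blue, green, red), "range_z" (400x640 float32, m along the optical axis (not along the pixel's ray), 0 where there is no reading), "intrinsics" (3x3 intrinsics, pixels), "cam_to_world" (4x4, takes a point from camera to world coordinates). Camera axes: x right, y down, z forward; pixel columns grow to the right and rows downward; lengths in m; the calibration is good to about 2 mm. A picture is of the moment at which its call begins.
- sign_off(): hands the job in, once; it reports no verdict.
Trained networks look in a picture, given as the dict that the camera call returned (one of the last four; its "shot" number tells which), for a name from the list of things; names that differ only in an ending like _2 or _b are one class to them, and where a whole thing is asked for, a point or a joint stands for the part that bears it (a point fixed in the world has none). Each returns a list of dicts, best first, with "score" (0 to 1); they miss things now and then, are a little off and sometimes report something else, mostly with a low value. They report only what shows in the picture. A call takes as long as a camera call. They do not tell look-alikes from the thing itself.
- cut_out(name, picture): "pixels" (400x640 bool, what is visible of it) and "extent" ([centre column, centre row, width, height] in pixels, round what is visible of it).
The state is a dict: "time_s": time; "qpos": joint angles; "joint_velocities": joint speeds; "effort": joint torques, N m; "tool_pos": TCP position; "tool_rot": TCP orientation; "force": force on the tool from outside, world axes, zero at the start; "wrist_torque": the same for the moment, N m; "grip_width": finger opening in m.
Only numpy, scipy, OpenCV 4.12 (cv2) and the standard library are available. Lean on these libraries where they do the work, as an engineer would, in place of code of your own. Each camera call takes 0.05 s, during which the arm holds its last target.

TASK

Pinch the small scoop-shaped tin end to end so that your fingers push its springy sliding lid shut, and carry it like that, lid closed, to the desk right beside the grey tray; stand it down there and let go. Then, with the tin still standing, push the lid fully open by the bar on its top, tip both batteries out over the spout into the tray, and stand the empty tin upright on the desk beside the tray again. Do not knock the mug or the stapler.

Things in the scene. Friction and masses are not known exactly. Their poses are not given: they have to be found in the camera images.
- tin: Scoop-shaped aluminium tin standing on the desk: 52 mm long (its x), 54 mm wide (its y), side walls 30 mm high, 44.5 mm with the lid; about 220 g empty. Origin: centre of its underside; x points from the spout end to the back end, z up. Outer faces are upright: spout end at x = -26 mm (up to 24 mm high), sides at y = +-27 mm (up to 30 mm high); both good for fingers.
- spout (a point): Middle of the tin's spout edge, 26 mm from its origin towards -x, 23.5 mm above the underside. The inner floor (10 mm above the underside) rises to it as a 30 degree ramp, starting at x = -1 mm; the side walls go 6 mm higher. With the lid open, batteries roll out over it once the tin is tipped spout down by clearly more than 30 degrees (50 to 60 is ample).
- lid (a joint): Opening of the tin's dark lid (m): 0 shut, 0.040 end stop. It slides only along the tin's +x (away from the spout), baring the spout end first. A weak spring (0.84 N at 0, nil at 0.028, a weak pull back beyond) pushes it ajar to 0.010 to 0.014 unless held shut; 0.55 N friction keeps it where left from 0.010 to 0.040, also tipped.
- lid_flange (a point): Middle of the outer face of the lid's down-turned end flange, 18 mm above the tin's underside; 44 mm wide, heights 8 to 33 mm, past the tin's back end: 28.5 mm from the tin's origin when shut, further by the lid's opening. Squeezing it towards the spout end face (54.5 mm apart when shut, about 66 mm ajar) shuts the lid and holds it.
- lid_bar (a point): Middle of the top of the push bar across the lid: 5 mm thick along the tin's x, 36 mm wide, 11 mm above the lid plate (plate top 33.5 mm, bar top 44.5 mm above the tin's underside), at tin x = 2 mm when shut, further by the lid's opening. Push its spout-side face towards the tin's +x to slide the lid open.
- cell_a: Small black dry battery, 10.5 mm diameter, 44.5 mm long, 12 g, lying across the tin inside, at the back of its floor; rolls freely. Origin: its centre; y along its length.
- cell_b: Second battery like the first, beside it on the spout side. Origin: its centre; y along its length.
- tray: Shallow grey open desk tray, fixed on the desk: 170 mm (its x) by 150 mm (its y), 30 mm high with the rim bead 33 mm, walls 4 mm, floor 4 mm thick. Origin: centre of its underside.
- mug: White mug, 92 mm across, 95 mm high, a bystander. Origin: under its middle.
- stapler: Black desk stapler, 144 x 39 x 54 mm, a bystander. Origin: centre of its underside.
Mind the look-alikes: they are no part of the job. There is more than one size of the tin; the job needs the largest.

How it is judged:
By the outcome, as a careful person would: the job done as asked, in the order asked, and still so for the second after the job is handed in, with the robot touching nothing.
It also fails if it takes over 72 s, if anything falls off the work surface, if the arm or the gripper's body presses on something with over 40 N, if the wrist force passes 120 N, or if a joint passes its speed limit or range.

## Working session

There is one attempt and no reset: what is moved stays moved. The work goes in short steps, Python scripts to look and compute and a tool call to move; the robot and the scene stay as the last step left them, time stands still between calls to the robot, and variables do not carry over. Pictures are saved under pics/ and viewed, and the job is handed in when it is done.

Besides the shell and the picture viewer there is one more tool, called after "Request:" by a JSON object that holds its "method" and its "body". servo_tool: Moves the arm, as the interface text tells. Its arguments: {"type":"object","properties":{"rows":{"type":"array"},"force":{"type":"number"}},"required":["rows"]}

```bash
ls; mkdir -p pics
cat > h.py <<'E'
import numpy as np,cv2
from cell import get_obs, read_camera, sign_off, cut_out, finger_overhang
def pts(p,mask=None):
    d=p['range_z'];K=p['intrinsics'];T=p['cam_to_world']
    v,u=np.mgrid[:400,:640]
    P=np.stack([(u-K[0,2])*d/K[0,0],(v-K[1,2])*d/K[1,1],d],-1)@T[:3,:3].T+T[:3,3]
    P[d<=0]=np.nan
    return P if mask is None else P[mask&(d>0)]
E
python3 - <<'E'
from h import *
print(get_obs(),finger_overhang)
for n in('side','top'):
    p=read_camera(n);cv2.imwrite(f'pics/{n}0.png',p['frame']);print(n,p['intrinsics'].round(1).tolist(),p['cam_to_world'].round(3).tolist())
    np.savez(f'{n}0.npz',**{k:p[k] for k in('frame','range_z','intrinsics','cam_to_world')})
    for o in('tin','lid','tray','mug','stapler','cell_a'):
        for r in cut_out(o,p):
            q=pts(p,r['pixels']); print(n,o,round(r['score'],2),np.round(r['extent']).tolist(),np.nanmedian(q,0).round(3),np.nanpercentile(q,2,0).round(3),np.nanpercentile(q,98,0).round(3))
E
```

```text
pics
{'time_s': 0.0, 'qpos': array([77.18126982, 18.43758609, -4.01691873, 83.17526782,  1.29707821,
       78.54072223, -3.26106386]), 'joint_velocities': array([ 0.08366954, -0.00563737,  0.04116979,  0.09592806,  0.06378418,
        0.05617585, -0.04657035]), 'effort': array([-4.02518690e-04, -4.91289425e+01, -4.03987085e-01, -3.12529314e+01,
       -6.37701340e-02,  4.37008368e-02,  1.78666255e-04]), 'tool_pos': array([ 0.15296314, -0.63119464,  0.23247519]), 'tool_rot': array([-176.09022287,   89.89153746,  107.53893235]), 'force': array([ 0.70074638, -0.72263866, -0.64343932]), 'wrist_torque': array([0.01444622, 0.01172391, 0.05149631]), 'grip_width': 0.08706451038875783} 0.011
side [[441.4, 0.0, 318.8], [0.0, 441.4, 198.9], [0.0, 0.0, 1.0]] [[-0.985, -0.104, 0.138, 0.455], [-0.172, 0.661, -0.73, 0.8], [-0.016, -0.743, -0.669, 0.797], [0.0, 0.0, 0.0, 1.0]]
side tin 0.91 [353.0, 241.0, 34.0, 28.0] [0.51  0.097 0.032] [0.475 0.049 0.001] [0.549 0.121 0.043]
side tin 0.83 [313.0, 223.0, 15.0, 16.0] [0.619 0.05  0.021] [0.601 0.026 0.002] [0.637 0.06  0.029]
side tin 0.65 [327.0, 2
[... 1517 characters left out ...]
.0, 26.0, 21.0] [0.514 0.087 0.034] [0.486 0.058 0.029] [0.544 0.117 0.045]
top lid 0.57 [301.0, 184.0, 9.0, 14.0] [0.616 0.038 0.022] [0.598 0.023 0.006] [0.638 0.055 0.031]
top lid 0.42 [254.0, 205.0, 15.0, 12.0] [0.554 0.181 0.023] [0.538 0.165 0.018] [0.571 0.197 0.03 ]
top tray 0.95 [402.0, 210.0, 57.0, 64.0] [ 0.535 -0.26   0.005] [ 0.451 -0.33  -0.   ] [ 0.617 -0.181  0.035]
top mug 0.84 [210.0, 166.0, 42.0, 34.0] [0.685 0.32  0.046] [0.629 0.257 0.003] [0.714 0.354 0.097]
top mug 0.43 [405.0, 210.0, 57.0, 61.0] [ 0.535 -0.259  0.005] [ 0.452 -0.329 -0.   ] [ 0.616 -0.181  0.035]
top stapler 0.92 [313.0, 156.0, 53.0, 15.0] [0.702 0.006 0.044] [ 0.688 -0.063 -0.   ] [0.727 0.071 0.056]
```

Run:
```python
import numpy as np,cv2
for n,(x,y) in dict(side=(300,190),top=(230,170)).items():
    f=np.load(n+'0.npz')['frame']
    cv2.imwrite(f'pics/{n}0c.png',cv2.resize(f[y:y+100,x-20:x+120],None,fx=5.7,fy=5.7,interpolation=cv2.INTER_CUBIC))
```

```text
(no output)
```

View pics/side0.png

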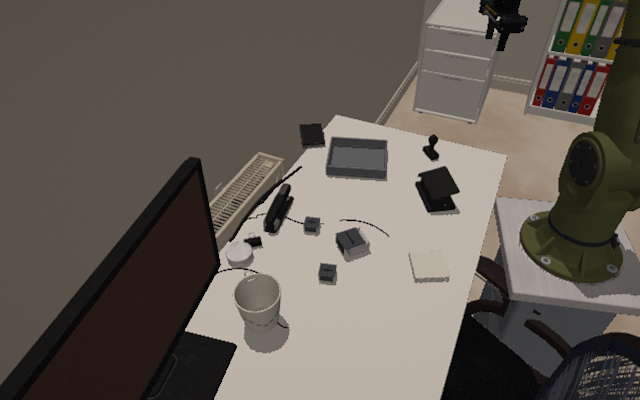

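View pics/top0.png

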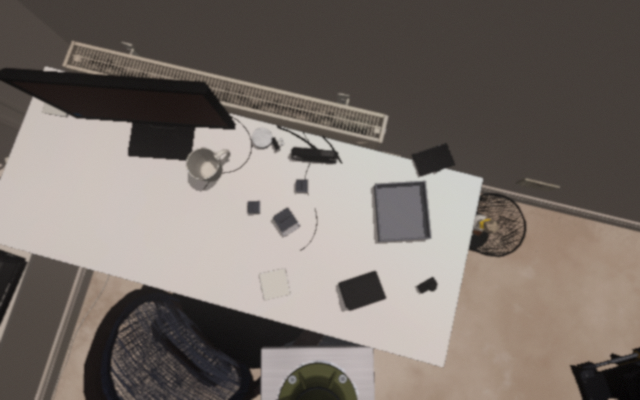

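```bash
sleep 0
```

```text
(no output)
```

View pics/side0c.png

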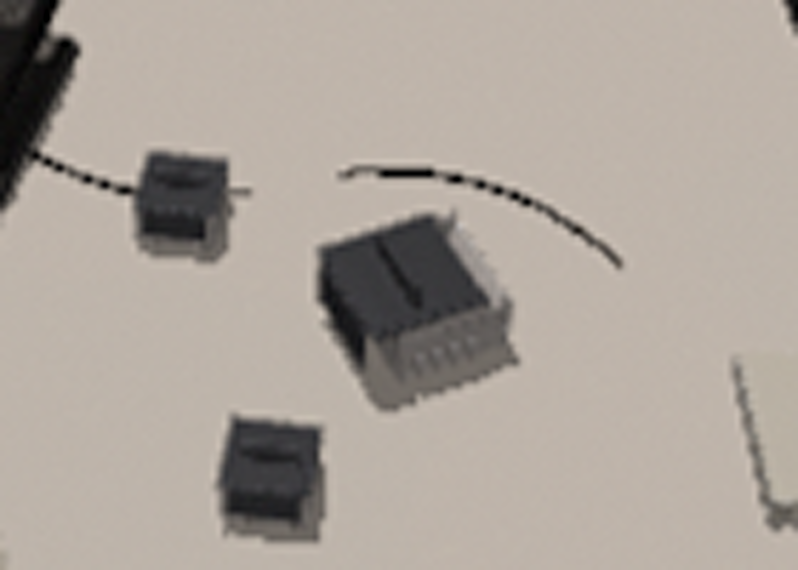

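View pics/top0c.png

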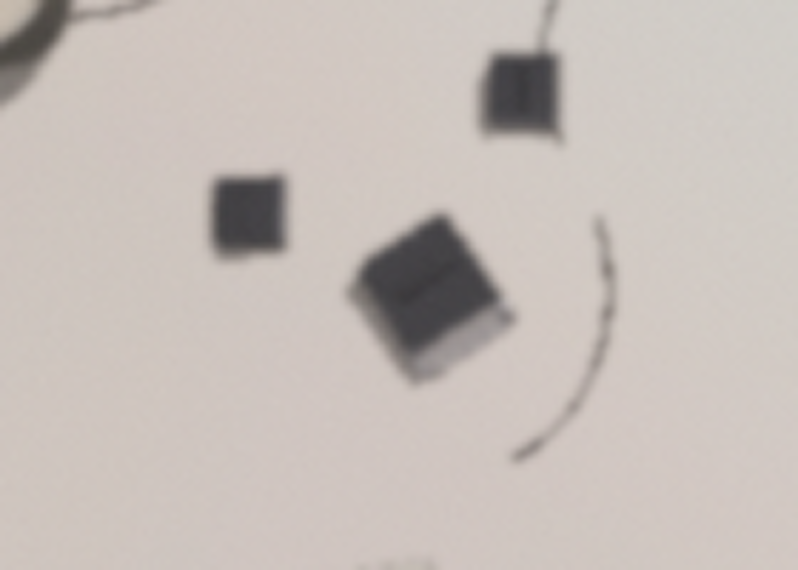

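```bash
cat >> h.py <<'E'
from scipy.spatial.transform import Rotation as Rn
def rect(Q):
    (c,s,a)=cv2.minAreaRect((Q[:,:2]*1000).astype(np.float32)); return np.round(c,1),np.round(s,1),round(a,1)
def tool():
    o=get_obs();R=Rn.from_euler('xyz',o['tool_rot'],degrees=True).as_matrix()
    print('t',round(o['time_s'],2),'pos',o['tool_pos'].round(4),'x',R[:,0].round(3),'jaw yaw',np.degrees(np.arctan2(R[1,2],R[0,2])).round(2),'F',o['force'].round(2),'w',round(o['grip_width'],4),'q',o['qpos'].round(1)); return o
E
python3 - <<'E'
from h import *
tool()
A=[]
for n in('side','top'):
    p=np.load(n+'0.npz');P=pts(p).reshape(-1,3);P=P[~np.isnan(P[:,0])]
    near=(abs(P[:,0]-.51)<.06)&(abs(P[:,1]-.085)<.055)
    print(n,'desk z',np.median(P[near&(P[:,2]<.006),2]).round(4))
    T=P[near&(P[:,2]>.008)];L=T[(T[:,2]>.031)&(T[:,2]<.037)];B=T[T[:,2]>.040]
    print(' all',rect(T),'\n plate',rect(L),np.median(L[:,2]).round(4),len(L),'\n bar',rect(B),len(B),B[:,2].max().round(4),B.mean(0).round(4)); A.append(T)
    t=P[(abs(P[:,0]-.535)<.1)&(abs(P[:,1]+.258)<.09)]
    r=t[(t[:,2]>.027)&(t[:,2]<.04)];f=t[(t[:,2]<.01)&(t[:,2]>-.01)&(abs(t[:,0]-.535)<.06)&(abs(t[:,1]+.258)<.05)]
    print(' tray rim',rect(r),len(r),np.percentile(r[:,2],[5,50,95]).round(4),'floor',np.median(f[:,2]).round(4))
print(rect(np.vstack(A)))
E
```

```text
t 0.7 pos [ 0.1531 -0.6317  0.2336] x [-0. -0. -1.] jaw yaw -76.38 F [ 1.07 -0.87 -0.17] w 0.0869 q [77.2 18.4 -4.  83.1  1.3 78.5 -3.3]
side desk z 0.0001
 all (array([511.9,  87.6]), array([69.3, 60.2]), 31.6) 
 plate (array([516.4,  88.8]), array([60.4, 58.4]), 32.6) 0.0336 366 
 bar (array([518.5,  92.3]), array([ 4.7, 33.3]), 34.4) 27 0.0467 [0.518  0.0929 0.0435]
 tray rim (array([ 538.4, -252.4]), array([171.3, 158.3]), 3.2) 369 [0.0278 0.0315 0.0345] floor 0.004
top desk z 0.0002
 all (array([508.5,  84.2]), array([67.1, 56.4]), 32.5) 
 plate (array([510.7,  85.9]), array([61.5, 54.8]), 32.5) 0.0341 281 
 bar (array([515.4,  87.9]), array([ 4.9, 32.6]), 34.9) 21 0.0477 [0.5151 0.088  0.0442]
 tray rim (array([ 533.9, -255.8]), array([172. , 152.7]), 2.5) 411 [0.0285 0.0324 0.0361] floor 0.0041
(array([510.4,  86.7]), array([72.9, 60.2]), 31.6)
```

Request:
{"method": "servo_tool", "body": {"rows": [320,320,-30,55,0,320,320,-30,55,0,320,320,-30,55,0,320,320,-30,55,0,320,320,-30,55,0,320,320,-30,55,0,320,320,-30,55,0,320,320,-30,55,0,320,320,-30,55,0,320,320,-30,55,0]}}

```text
time_s: 1.53
tool_pos: [0.4482, -0.3363, 0.2063]
tool_rot: [-38.1, 89.9, -59.5]
force: [0.1, -1.4, 0.0]
grip_width: 0.087
```

Request:
{"method": "servo_tool", "body": {"rows": [37,400,-104,55,0,37,400,-104,55,0,37,400,-104,55,0,37,400,-104,55,0,37,400,-104,55,0,37,400,-104,55,0,37,400,-104,55,0,37,400,-104,55,0,37,400,-104,55,0,37,400,-104,55,0]}}

```text
time_s: 2.37
tool_pos: [0.4841, 0.0642, 0.1021]
tool_rot: [-55.7, 89.9, -22.0]
force: [0.6, -0.8, 0.3]
grip_width: 0.0871
```

Run:
```python
from h import *
tool()
```

```text
t 2.37 pos [0.4841 0.0642 0.1021] x [ 0.002 -0.001 -1.   ] jaw yaw 33.64 F [ 0.63 -0.84  0.29] w 0.0871 q [ 33.7   9.  -47.  113.3   7.6  60.7  16.9]
```

Request:
{"method": "servo_tool", "body": {"rows": [26,22,-30,-0.6,0,26,22,-30,-0.6,0,26,22,-30,-0.6,0,26,22,-30,-0.6,0]}}

```text
time_s: 2.7
tool_pos: [0.5098, 0.0838, 0.0719]
tool_rot: [146.2, 89.9, 179.2]
force: [0.0, 0.5, 1.3]
grip_width: 0.0873
```

Run:
```python
from h import *
tool()
for n,(x,y) in dict(side=(280,190),top=(220,160)).items():
    f=read_camera(n)['frame']
    cv2.imwrite(f'pics/{n}1.png',cv2.resize(f[y:y+100,x:x+140],None,fx=4,fy=4,interpolation=cv2.INTER_CUBIC))
a,b=cv2.imread('pics/side1.png'),cv2.imread('pics/top1.png')
cv2.imwrite('pics/c1.png',cv2.resize(np.hstack([a,b]),(800,286)))
```

```text
t 2.7 pos [0.5098 0.0838 0.0719] x [-0.001  0.    -1.   ] jaw yaw 33.03 F [0.03 0.5  1.33] w 0.0873 q [ 29.5  15.9 -46.4 111.   13.5  58.6  10.1]
```

View pics/c1.png

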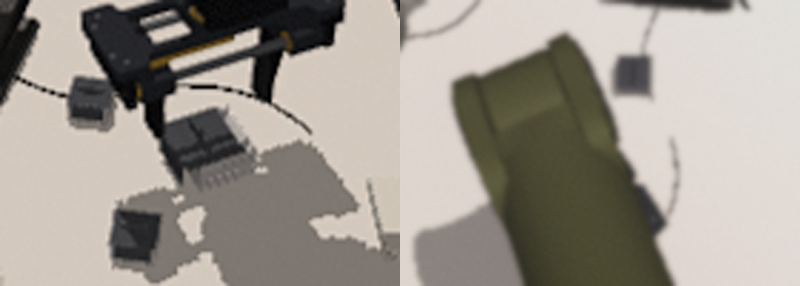

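Request:
{"method": "servo_tool", "body": {"rows": [0,2,-30,0,0,0,2,-40,0,0,0,2,-50,0,0,0,2,-56,0,0,0,2,-56,0,0]}}

```text
time_s: 3.22
tool_pos: [0.5094, 0.0854, 0.0156]
tool_rot: [179.4, 89.9, -147.6]
force: [-0.8, 0.4, -0.0]
grip_width: 0.0871
```

Request:
{"method": "servo_tool", "body": {"rows": [0,0,0,0,0.2,0,0,0,0,0.3,0,0,0,0,0.38,0,0,0,0,0.5,0,0,0,0,0.6,0,0,0,0,0.6,0,0,0,0,0.6,0,0,0,0,0.6], "force": 15}}

```text
time_s: 3.88
tool_pos: [0.5096, 0.0856, 0.0163]
tool_rot: [-163.1, 89.9, -130.1]
force: [-3.8, -2.5, 5.5]
grip_width: 0.0545
```

Run:
```python
from h import *
tool()
f=read_camera('side')['frame']
cv2.imwrite(f'pics/side2.png',cv2.resize(f[190:290,280:420],None,fx=5,fy=5,interpolation=cv2.INTER_CUBIC))
```

```text
t 3.88 pos [0.5096 0.0856 0.0163] x [-0.001 -0.001 -1.   ] jaw yaw 33.01 F [-3.78 -2.47  5.54] w 0.0545 q [ 26.7  21.  -44.3 113.2  18.3  53.    6. ]
```

View pics/side2.png

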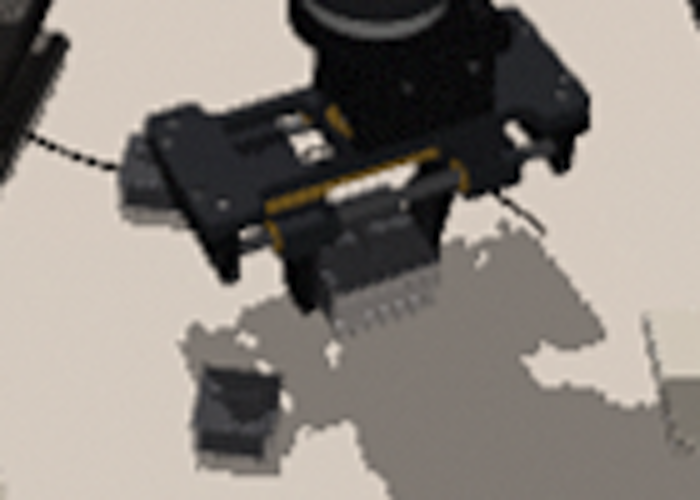

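Request:
{"method": "servo_tool", "body": {"rows": [0,0,10,0,0.6,0,0,25,0,0.6,0,0,40,0,0.6,0,0,55,3,0.6,0,-10,70,8,0.6,2,-30,75,13,0.6,4,-50,75,18,0.6,6,-70,75,24,0.6,8,-90,75,30,0.6,10,-110,75,36,0.6]}}

```text
time_s: 4.77
tool_pos: [0.5204, -0.0244, 0.0915]
tool_rot: [-54.3, 89.9, 15.1]
force: [0.2, 1.0, -2.6]
grip_width: 0.0541
```

Request:
{"method": "servo_tool", "body": {"rows": [2,-20,0,5,0.6,4,-40,0,10,0.6,6,-60,0,15,0.6,8,-80,0,20,0.6,10,-95,0,24,0.6,10,-95,0,24,0.6,10,-95,0,24,0.6]}}

```text
time_s: 5.35
tool_pos: [0.5301, -0.1193, 0.0911]
tool_rot: [-27.5, 89.9, 65.3]
force: [-0.7, 0.8, -2.6]
grip_width: 0.0545
```

Run:
```python
from h import *
tool()
f=read_camera('side')['frame']
cv2.imwrite(f'pics/side3.png',cv2.resize(f[120:240,260:430],None,fx=4.5,fy=4.5,interpolation=cv2.INTER_CUBIC))
```

```text
t 5.35 pos [ 0.5301 -0.1193  0.0911] x [ 0.     0.001 -1.   ] jaw yaw 92.83 F [-0.74  0.85 -2.63] w 0.0545 q [ 53.8  19.1 -50.5 106.5  16.6  62.1  89.8]
```

View pics/side3.png

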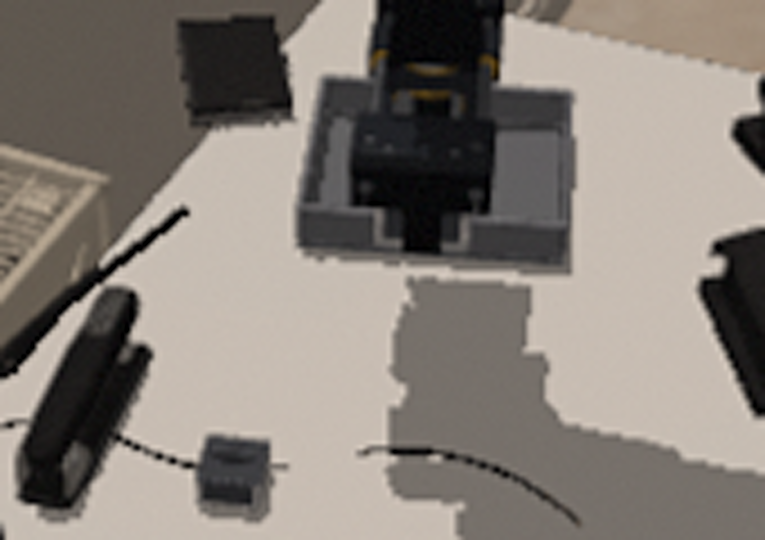

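Request:
{"method": "servo_tool", "body": {"rows": [0,0,-20,0,0.6,0,0,-40,0,0.6,0,0,-58,0,0.6,0,0,-66,0,0.6,0,0,-71,0,0.6,0,0,-74,0,0.6,0,0,-75,0,0.6,0,0,-75,0,0.6,0,0,-75,0,0.6]}}

```text
time_s: 6.15
tool_pos: [0.5308, -0.1188, 0.0169]
tool_rot: [-110.1, 89.9, -17.1]
force: [0.4, 0.2, -2.6]
grip_width: 0.0548
```

Run:
```python
from h import *
tool()
```

```text
t 6.15 pos [ 0.5308 -0.1188  0.0169] x [ 0.002 -0.    -1.   ] jaw yaw 93.03 F [ 0.41  0.17 -2.59] w 0.0548 q [ 50.3  25.1 -47.2 109.6  22.5  54.8  85.5]
```

Request:
{"method": "servo_tool", "body": {"rows": [0,0,-0.5,0,0.6,0,0,-1,0,0.6,0,0,-1.5,0,0.6,0,0,-1.5,0,0.6]}}

```text
time_s: 6.48
tool_pos: [0.5309, -0.1189, 0.0163]
tool_rot: [-142.7, 89.9, -49.7]
force: [-3.2, 1.1, 9.7]
grip_width: 0.0541
```

Run:
```python
from h import *
tool()
```

```text
t 6.48 pos [ 0.5309 -0.1189  0.0163] x [ 0.001 -0.001 -1.   ] jaw yaw 93.01 F [-3.21  1.14  9.72] w 0.0541 q [ 50.2  25.2 -47.2 109.6  22.6  54.8  85.4]
```

Request:
{"method": "servo_tool", "body": {"rows": [0,0,0,0,0.17,0,0,0,0,0.17,0,0,0,0,0.17,0,2,0,0,0.1,0,4,0,0,0.08,0,4,0,0,0.08,0,4,20,0,0.08,0,4,40,0,0.08,0,4,70,0,0.08,0,4,90,0,0.08]}}

```text
time_s: 7.32
tool_pos: [0.5307, -0.1144, 0.1064]
tool_rot: [-91.7, 89.9, 1.4]
force: [0.4, 0.1, 0.0]
grip_width: 0.0797
```

Run:
```python
from h import *
tool()
f=read_camera('side')['frame']
cv2.imwrite(f'pics/side4.png',cv2.resize(f[120:240,260:430],None,fx=4.5,fy=4.5,interpolation=cv2.INTER_CUBIC))
```

```text
t 7.32 pos [ 0.5307 -0.1144  0.1064] x [ 0.001  0.    -1.   ] jaw yaw 93.06 F [0.38 0.12 0.04] w 0.0797 q [ 54.2  18.  -51.3 105.8  15.6  63.6  90.3]
```

View pics/side4.png

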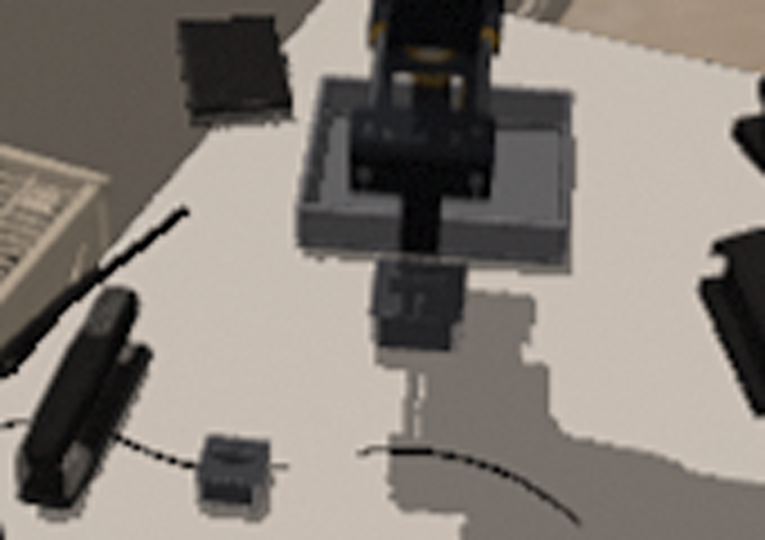

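Request:
{"method": "servo_tool", "body": {"rows": [0,-12,0,-40,1,0,-12,0,-40,1,0,-12,0,-40,1,0,-12,0,-60,1,0,-12,0,-60,1,0,-12,0,-60,1,0,-12,0,-60,1,0,-12,0,-60,1,0,-12,0,-60,1,0,-12,0,-60,1], "force": 10}}

```text
time_s: 8.2
tool_pos: [0.53, -0.1265, 0.1043]
tool_rot: [172.0, 90.0, -155.0]
force: [-0.0, -0.0, -0.4]
grip_width: 0.0212
```

Request:
{"method": "servo_tool", "body": {"rows": [0,0,0,-30,1,0,0,0,-30,1,0,0,0,-30,1,0,0,0,-30,1,0,0,0,-30,1,0,0,0,-30,1]}}

```text
time_s: 8.7
tool_pos: [0.53, -0.1266, 0.1044]
tool_rot: [-142.0, 90.0, -138.8]
force: [0.6, 0.4, 0.9]
grip_width: 0.0007
```

Run:
```python
from h import *
tool()
C=[]
for n,(x,y) in dict(side=(260,120),top=(300,140)).items():
    p=read_camera(n);f=p['frame']
    C.append(cv2.resize(f[y:y+120,x:x+130],None,fx=3,fy=3,interpolation=cv2.INTER_CUBIC))
    P=pts(p).reshape(-1,3);P=P[~np.isnan(P[:,0])]
    m=(abs(P[:,0]-.53)<.04)&(abs(P[:,1]+.11)<.055);T=P[m&(P[:,2]>.008)&(P[:,2]<.047)]
    if len(T)>20: 
        B=T[T[:,2]>.040]; print(n,rect(T),T[:,1].min(),T[:,1].max(),len(B),B.mean(0).round(4) if len(B) else '')
cv2.imwrite('pics/c5.png',np.hstack(C))
```

```text
t 8.7 pos [ 0.53   -0.1266  0.1044] x [-0. -0. -1.] jaw yaw 3.22 F [0.63 0.35 0.89] w 0.0007 q [ 43.3  15.  -36.8 105.9  10.1  62.4   5.9]
side (array([ 534.4, -110.7]), array([55.5, 69.7]), 1.7) -0.14477091272273812 -0.07604844292934154 28 [ 0.5343 -0.1052  0.0429]
top (array([528.9, -93. ]), array([54.6, 23.4]), 5.4) -0.10708009820554101 -0.08160032635566436 0
```

View pics/c5.png

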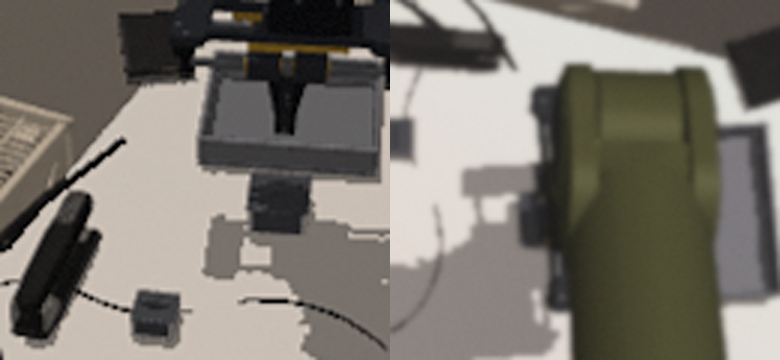

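Request:
{"method": "servo_tool", "body": {"rows": [1,0,-25,0,1,1,0,-45,0,1,1,0,-53,0,1,1,0,-57,0,1,1,0,-57,0,1,1,0,-57,0,1]}}

```text
time_s: 9.3
tool_pos: [0.5316, -0.1268, 0.0482]
tool_rot: [-7.9, 89.9, -4.8]
force: [-0.9, -0.6, -0.3]
grip_width: 0.0007
```

Request:
{"method": "servo_tool", "body": {"rows": [0,3,0,0,1,0,6,0,0,1,0,9,0,0,1,0,12,0,0,1,0,15,0,0,1,0,18,0,0,1,0,21,0,0,1,0,24,0,0,1,0,27,0,0,1,0,27,0,0,1]}}

```text
time_s: 10.13
tool_pos: [0.531, -0.0989, 0.0475]
tool_rot: [118.6, 90.0, 121.6]
force: [0.4, 1.1, 1.0]
grip_width: 0.0004
```

```bash
cat > look.py <<'E'
from h import *
import sys
tool()
p=read_camera('side');f=p['frame']
cv2.imwrite(f'pics/{sys.argv[1]}.png',cv2.resize(f[120:240,270:410],None,fx=5,fy=5,interpolation=cv2.INTER_CUBIC))
P=pts(p).reshape(-1,3);P=P[~np.isnan(P[:,0])]
m=(abs(P[:,0]-.53)<.04)&(abs(P[:,1]+.10)<.075);T=P[m&(P[:,2]>.008)&(P[:,2]<.047)]
if len(T)>20: 
        B=T[T[:,2]>.040]; print(rect(T),T[:,1].min(),T[:,1].max(),len(B),B.mean(0).round(4) if len(B) else '')
E
python3 look.py s6
```

```text
t 10.13 pos [ 0.531  -0.0989  0.0475] x [-0.  0. -1.] jaw yaw 3.08 F [0.42 1.07 0.97] w 0.0004 q [ 39.8  18.8 -36.5 109.2  13.3  56.2   0.4]
(array([533.9, -99.3]), array([55.9, 94.3]), 2.1) -0.14695872451741054 -0.05197705658475682 40 [ 0.5333 -0.0829  0.0435]
```

View pics/s6.png

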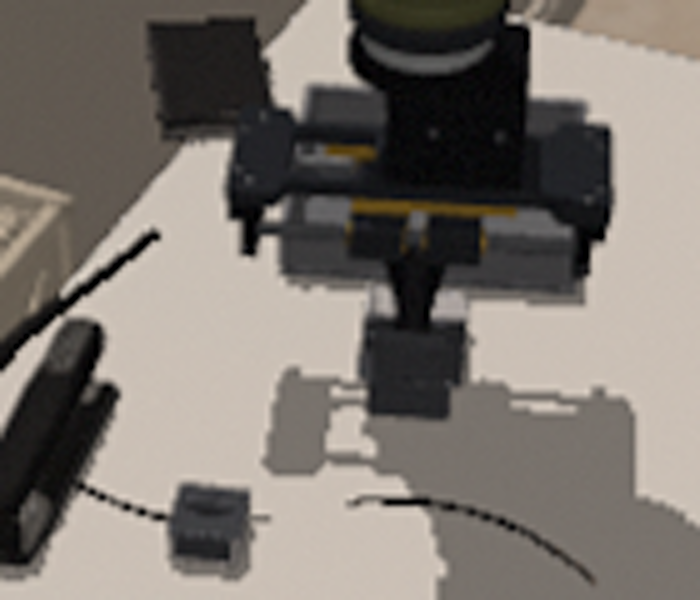

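Request:
{"method": "servo_tool", "body": {"rows": [0,2,0,0,1,0,3,0,0,1,0,4,0,0,1,0,5,0,0,1,0,6,0,0,1,0,7,0,0,1,0,7.5,0,0,1,0,7.5,0,0,1]}}

```text
time_s: 10.85
tool_pos: [0.531, -0.0921, 0.0475]
tool_rot: [95.3, 90.0, 98.3]
force: [-0.7, -1.1, -0.3]
grip_width: 0.0007
```

```bash
python3 look.py s7
```

```text
t 10.85 pos [ 0.531  -0.0921  0.0475] x [-0.  0. -1.] jaw yaw 3.04 F [-0.66 -1.1  -0.3 ] w 0.0007 q [ 39.3  18.7 -36.7 109.3  13.3  56.2  -0.4]
(array([ 534.5, -110.2]), array([ 56. , 129.9]), 2.2) -0.17404336904890427 -0.0459106966270707 43 [ 0.5338 -0.0764  0.0437]
```

Request:
{"method": "servo_tool", "body": {"rows": [0,1,0,0,1,0,2,0,0,1,0,2.5,0,0,1,0,3,0,0,1,0,3,0,0,1]}}

```text
time_s: 11.32
tool_pos: [0.5311, -0.0891, 0.0475]
tool_rot: [2.4, 90.0, 5.4]
force: [0.1, -0.5, -0.7]
grip_width: 0.0006
```

```bash
python3 look.py s8;python3 - <<'E'
from h import *
# spout body vs bar: light-coloured spout edge y
p=read_camera('side');P=pts(p)
m=(abs(P[...,0]-.532)<.02)&(P[...,1]>-.165)&(P[...,1]<-.05)&(P[...,2]>.012)&(P[...,2]<.05)
Q=P[m];print(np.sort(Q[:,1])[:8].round(4),np.sort(Q[:,1])[-8:].round(4))
E
```

```text
t 11.32 pos [ 0.5311 -0.0891  0.0475] x [ 0.  0. -1.] jaw yaw 3.04 F [ 0.12 -0.48 -0.72] w 0.0006 q [ 39.1  18.6 -36.8 109.4  13.3  56.2  -0.7]
(array([534.3, -93.1]), array([ 55.6, 100.2]), 3.5) -0.14407221495336908 -0.04358469194322556 39 [ 0.5334 -0.074   0.0431]
[-0.1445 -0.1426 -0.1417 -0.1414 -0.1411 -0.1411 -0.1403 -0.1402] [-0.051  -0.0508 -0.0506 -0.0505 -0.0505 -0.0502 -0.0501 -0.0501]
```

View pics/s8.png

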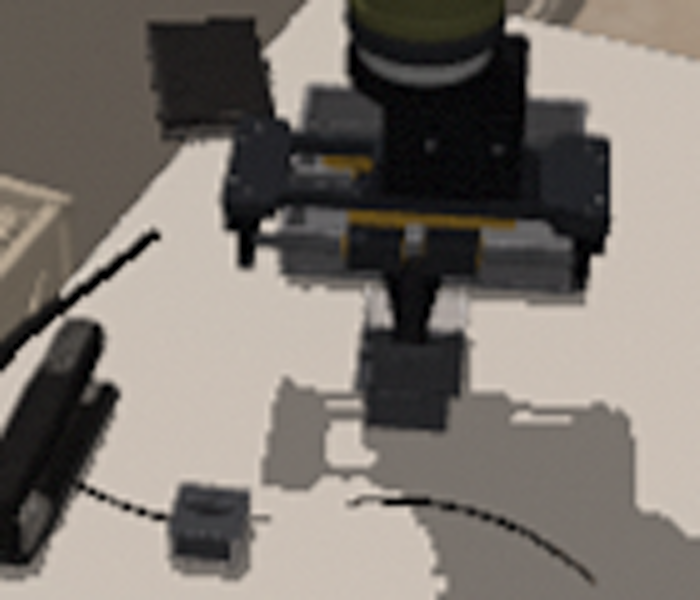

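Request:
{"method": "servo_tool", "body": {"rows": [0,-3,0,0,1,0,-5,0,0,1,0,-5,30,0,1,0,-15,45,0,0,0,-33,45,0,0,0,-33,45,0,0,0,-33,45,0,0,0,-33,45,0,0,0,-33,45,0,0]}}

```text
time_s: 12.17
tool_pos: [0.5307, -0.121, 0.0919]
tool_rot: [129.1, 89.9, 132.2]
force: [0.3, 0.2, 0.1]
grip_width: 0.0326
```

```bash
python3 look.py s9
```

```text
t 12.17 pos [ 0.5307 -0.121   0.0919] x [-0.001  0.001 -1.   ] jaw yaw 3.09 F [0.31 0.21 0.07] w 0.0326 q [ 42.6  15.8 -36.8 106.6  10.7  61.1   4.8]
(array([ 535.2, -109.7]), array([ 55.7, 133.3]), 3.3) -0.17495125464345396 -0.04253871165405765 32 [ 0.5335 -0.0717  0.0431]
```

View pics/s9.png

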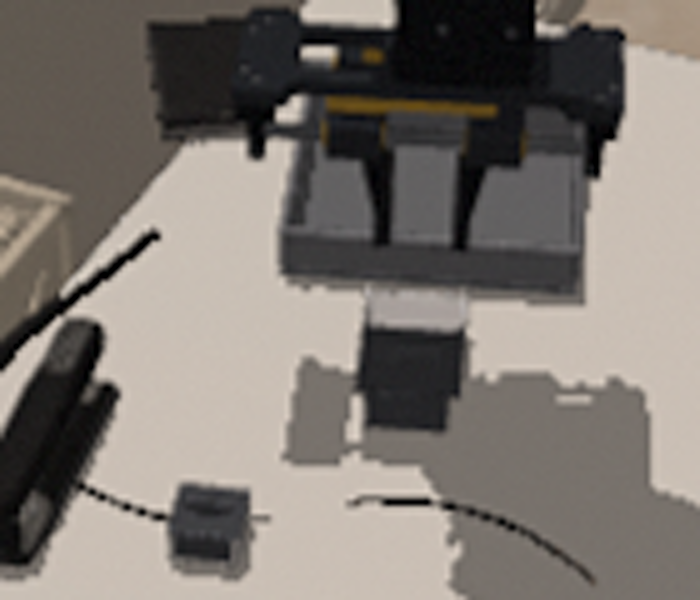

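Request:
{"method": "servo_tool", "body": {"rows": [0,0,0,0,0,0,0,0,0,0,0,0,0,0,0,0,0,0,0,0,0,0,-20,0,0,0,0,-40,0,0,0,0,-57,0,0,0,0,-64,0,0,0,0,-67,0,0,0,0,-67,0,0]}}

```text
time_s: 13.05
tool_pos: [0.5309, -0.1221, 0.0252]
tool_rot: [140.9, 90.0, 144.0]
force: [1.0, -0.8, -0.1]
grip_width: 0.0867
```

Request:
{"method": "servo_tool", "body": {"rows": [0,0,0,0,0.2,0,0,0,0,0.3,0,0,0,0,0.4,0,0,0,0,0.6,0,0,0,0,0.6,0,0,0,0,0.6,0,0,0,0,0.6], "force": 18}}

```text
time_s: 13.63
tool_pos: [0.5314, -0.1223, 0.0259]
tool_rot: [-24.5, 89.9, -21.4]
force: [0.3, 0.4, 0.7]
grip_width: 0.0536
```

```bash
python3 look.py s10
```

```text
t 13.63 pos [ 0.5314 -0.1223  0.0259] x [ 0.001 -0.    -1.   ] jaw yaw 3.03 F [0.27 0.38 0.73] w 0.0536 q [ 40.8  21.  -35.2 109.4  14.8  54.1   1.7]
(array([ 532.9, -108.9]), array([131.9,  69.6]), 87.4) -0.17492006245053415 -0.04299191832951532 42 [ 0.5307 -0.0822  0.0433]
```

View pics/s10.png

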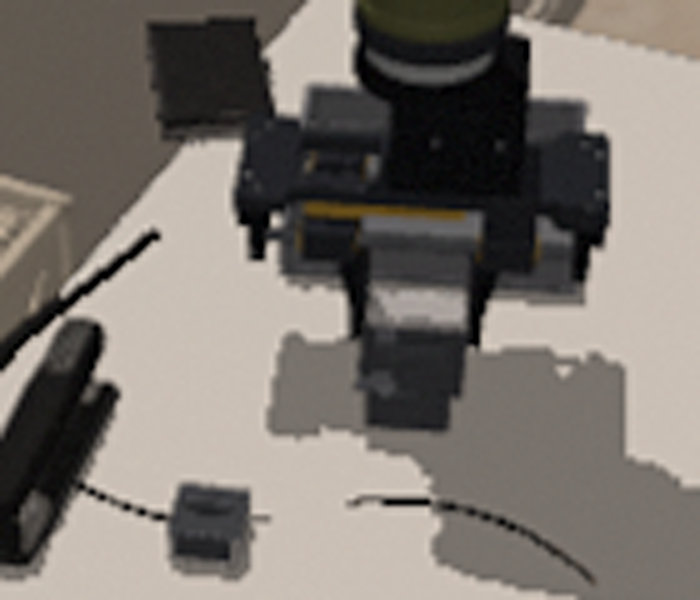

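Request:
{"method": "servo_tool", "body": {"rows": [0,0,5,0,0.6,0,0,12,0,0.6,0,0,22,0,0.6,0,0,32,0,0.6,0,0,42,0,0.6,0,0,50,0,0.6,0,0,50,0,0.6]}}

```text
time_s: 14.27
tool_pos: [0.5327, -0.1226, 0.0781]
tool_rot: [-24.6, 89.8, -21.6]
force: [0.9, -0.3, -2.1]
grip_width: 0.054
```

```bash
cat > look2.py <<'E'
from h import *
import sys
tool()
p=read_camera('side');f=p['frame']
cv2.imwrite(f'pics/{sys.argv[1]}.png',cv2.resize(f[120:240,270:410],None,fx=5,fy=5,interpolation=cv2.INTER_CUBIC))
# profile along tin's x (world y) in centre strip
P=pts(p).reshape(-1,3);P=P[~np.isnan(P[:,0])]
m=(abs(P[:,0]-.532)<.018)&(P[:,1]>-.26)&(P[:,1]<-.02)&(P[:,2]>.006)&(P[:,2]<.12)
Q=P[m];Q=Q[np.argsort(Q[:,1])]
b=np.arange(-.26,-.02,.006)
for a in b:
    q=Q[(Q[:,1]>=a)&(Q[:,1]<a+.006)]
    if len(q): print(f'{a*1000:.0f}:{np.percentile(q[:,2],10)*1000:.0f}/{np.percentile(q[:,2],90)*1000:.0f}',end=' ')
print()
E
python3 look2.py s11
```

```text
t 14.27 pos [ 0.5327 -0.1226  0.0781] x [ 0.004 -0.002 -1.   ] jaw yaw 3.02 F [ 0.94 -0.31 -2.12] w 0.054 q [ 42.3  16.9 -36.5 107.2  11.7  59.4   4. ]
-260:6/7 -254:6/6 -248:7/7 -242:6/7 -146:74/78 -140:70/77 -134:67/73 -128:67/71 -110:83/83 -104:83/86 -98:84/86 -92:84/87 -86:86/86 -80:86/95 -74:84/96 -68:84/87 -62:84/87 -56:66/87 -50:63/84 -44:75/75
```

View pics/s11.png

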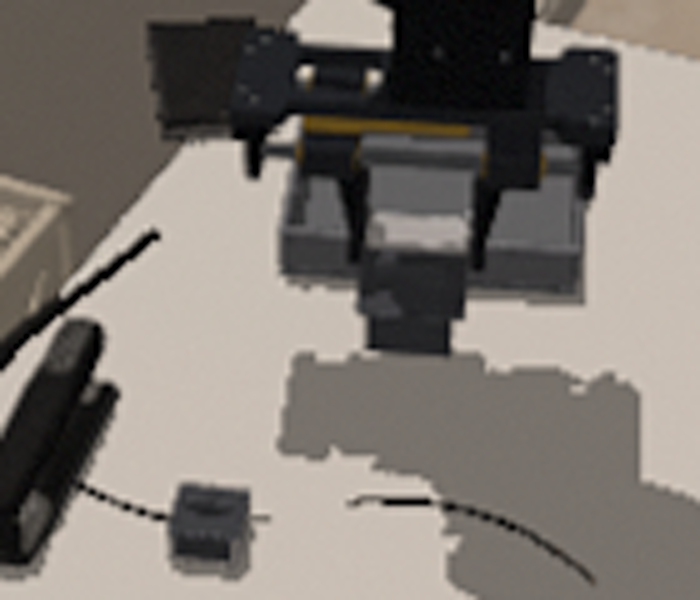

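Request:
{"method": "servo_tool", "body": {"rows": [0,-10,0,0,0.6,0,-28,0,0,0.6,0,-48,0,0,0.6,0,-66,0,0,0.6,0,-80,0,0,0.6,0,-86,0,0,0.6,0,-86,0,0,0.6,0,-86,0,0,0.6]}}

```text
time_s: 14.98
tool_pos: [0.5309, -0.2076, 0.0751]
tool_rot: [109.2, 89.9, 112.2]
force: [-0.2, 0.4, -2.6]
grip_width: 0.0533
```

```bash
python3 look2.py s12
python3 - <<'E'
from h import *
p=read_camera('side');P=pts(p)
# rim profile of left wall away from tin
for xs in((.46,.49),(.575,.605)):
    m=(P[...,0]>xs[0])&(P[...,0]<xs[1])&(P[...,1]>-.2)&(P[...,1]<-.165)&(P[...,2]>.029)&(P[...,2]<.045)
    q=P[m];print(xs,len(q),np.percentile(q[:,1],[3,25,50,75,97]).round(4) if len(q) else '',np.percentile(q[:,2],[50,90]).round(4)if len(q) else '')
E
```

```text
t 14.98 pos [ 0.5309 -0.2076  0.0751] x [-0.     0.001 -1.   ] jaw yaw 3.02 F [-0.21  0.36 -2.65] w 0.0533 q [ 47.6  19.6 -33.7 103.9  12.3  60.2  12.2]
-236:70/70 -230:69/74 -224:66/73 -218:64/70 -212:66/68 -194:79/81 -188:8/83 -182:8/83 -176:14/83 -170:82/82 -164:83/94 -158:82/93 -152:82/84 -146:81/84 -140:61/84 -134:60/82 
(0.46, 0.49) 19 [-0.1848 -0.1821 -0.1813 -0.18   -0.1784] [0.0316 0.0331]
(0.575, 0.605) 15 [-0.1796 -0.1775 -0.1747 -0.1743 -0.1723] [0.0326 0.0336]
```

View pics/s12.png

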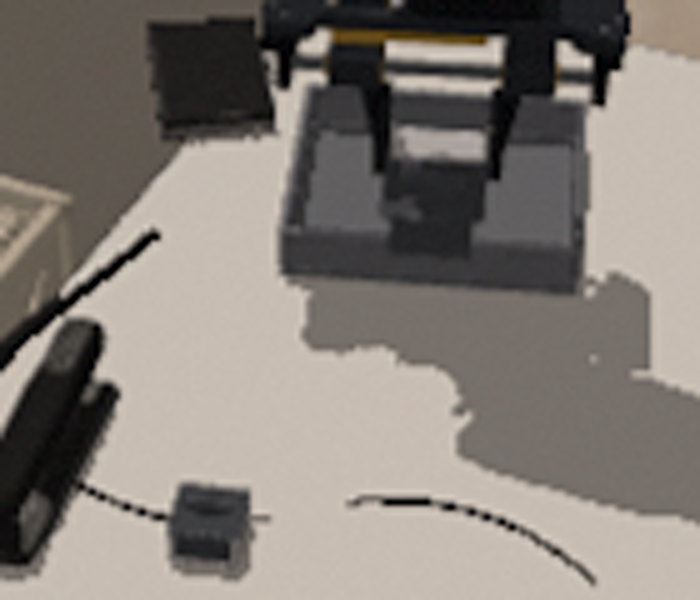

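Request:
{"method": "servo_tool", "body": {"rows": [0,-1,-6,0,0.6,0,-1,-12,0,0.6,0,-1,-15,0,0.6,0,-1,-17,0,0.6,0,-1,-19,0,0.6,0,-1,-21,0,0.6,0,-1,-23,0,0.6,0,-1,-23,0,0.6]}}

```text
time_s: 15.75
tool_pos: [0.5311, -0.2105, 0.0533]
tool_rot: [-93.3, 89.9, -90.3]
force: [-2.3, -1.4, 3.9]
grip_width: 0.0538
```

```bash
python3 look2.py s13
```

```text
t 15.75 pos [ 0.5311 -0.2105  0.0533] x [-0.    -0.002 -1.   ] jaw yaw 2.99 F [-2.31 -1.44  3.93] w 0.0538 q [ 47.1  21.3 -33.1 104.7  13.6  57.9  11.5]
-236:46/50 -230:46/50 -224:44/49 -218:44/47 -212:48/48 -194:61/63 -188:62/65 -182:6/64 -176:8/8 -170:66/75 -164:65/76 -158:65/70 -152:65/68 -146:61/68 -140:45/65 -134:46/62
```

View pics/s13.png

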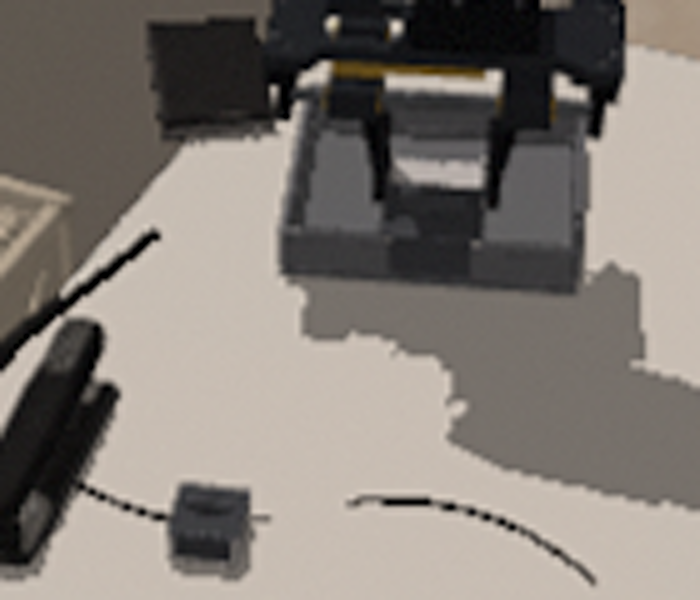

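Request:
{"method": "servo_tool", "body": {"rows": [0,1,-2,0,0.6,0,1,-4,0,0.6,0,1,-5,0,0.6,0,1,-6,0,0.6,0,1,-7,0,0.6,0,1,-7,0,0.6], "force": 12}}

```text
time_s: 16.3
tool_pos: [0.5317, -0.2117, 0.0468]
tool_rot: [-69.5, 89.7, -66.6]
force: [-2.9, -5.9, 5.0]
grip_width: 0.0542
```

```bash
python3 look2.py s14
```

```text
t 16.3 pos [ 0.5317 -0.2117  0.0468] x [ 0.002 -0.005 -1.   ] jaw yaw 2.93 F [-2.93 -5.86  4.96] w 0.0542 q [ 46.9  21.7 -32.9 105.   14.1  57.1  11.1]
-236:38/42 -230:38/42 -200:61/61 -194:63/63 -188:9/92 -182:8/118 -176:16/80 -170:69/78 -164:70/72 -158:72/74 -152:64/76 -146:56/75 -140:53/64
```

View pics/s14.png

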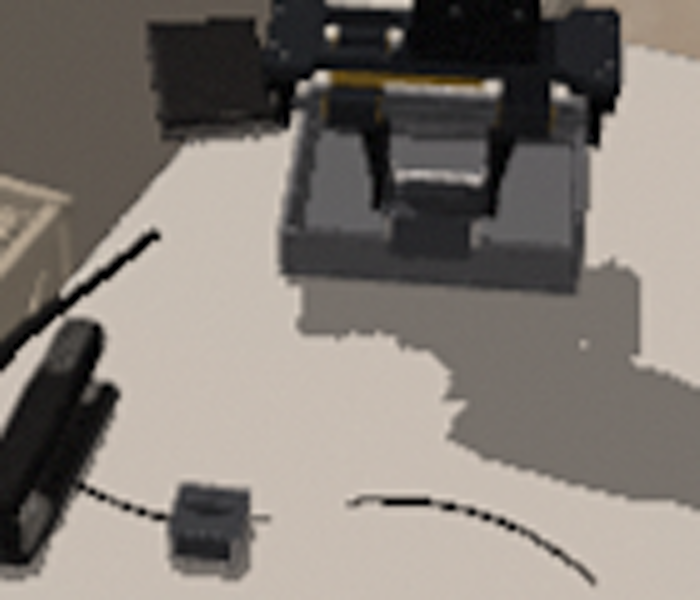

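Request:
{"method": "servo_tool", "body": {"rows": [0,1,-1.5,0,0.6,0,2,-3,0,0.6,0,2,-4.5,0,0.6,0,2,-6,0,0.6,0,2,-7,0,0.6,0,2,-7,0,0.6], "force": 10}}

```text
time_s: 16.85
tool_pos: [0.5317, -0.2103, 0.0396]
tool_rot: [-68.3, 89.7, -65.4]
force: [-1.2, -6.5, 3.1]
grip_width: 0.054
```

```bash
python3 look2.py s15
```

```text
t 16.85 pos [ 0.5317 -0.2103  0.0396] x [ 0.002 -0.005 -1.   ] jaw yaw 2.9 F [-1.2  -6.49  3.11] w 0.054 q [ 46.6  22.2 -32.7 105.4  14.5  56.3  10.6]
-200:62/62 -188:15/80 -182:12/113 -176:29/116 -170:76/79 -164:78/81 -158:71/83 -152:63/78 -146:62/69
```

View pics/s15.png

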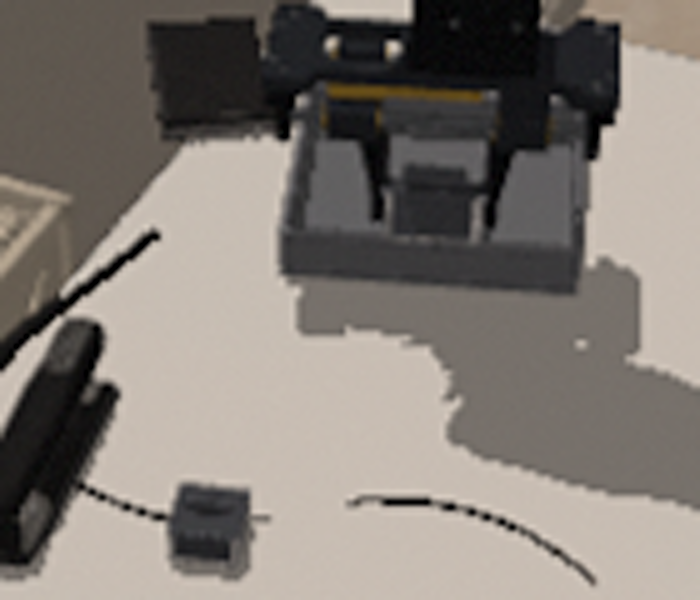

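Request:
{"method": "servo_tool", "body": {"rows": [0,1,-1.5,0,0.6,0,2,-3,0,0.6,0,3,-4.5,0,0.6,0,4,-5.5,0,0.6,0,4,-5.5,0,0.6], "force": 10}}

```text
time_s: 17.32
tool_pos: [0.5316, -0.2073, 0.035]
tool_rot: [-76.6, 89.6, -73.8]
force: [-4.5, -8.1, 8.1]
grip_width: 0.054
```

```bash
python3 look2.py s16
python3 - <<'E'
from h import *
p=read_camera('top');f=p['frame']
cv2.imwrite('pics/t16.png',cv2.resize(f[150:270,340:460],None,fx=5,fy=5,interpolation=cv2.INTER_CUBIC))
E
```

```text
t 17.32 pos [ 0.5316 -0.2073  0.035 ] x [ 0.002 -0.007 -1.   ] jaw yaw 2.88 F [-4.49 -8.13  8.05] w 0.054 q [ 46.2  22.4 -32.7 105.7  14.8  55.8  10. ]
-194:74/79 -188:22/103 -182:11/76 -176:36/112 -170:110/112 -164:79/86 -158:69/82 -152:66/74 -146:69/69
```

View pics/s16.png

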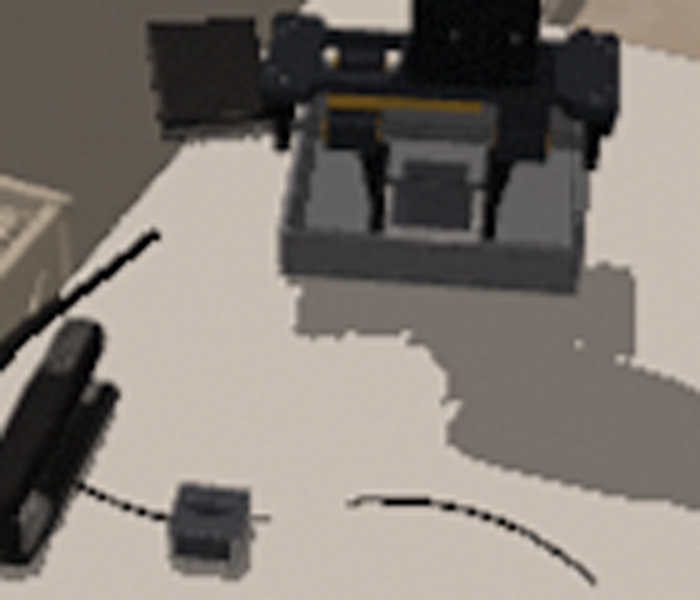

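View pics/t16.png

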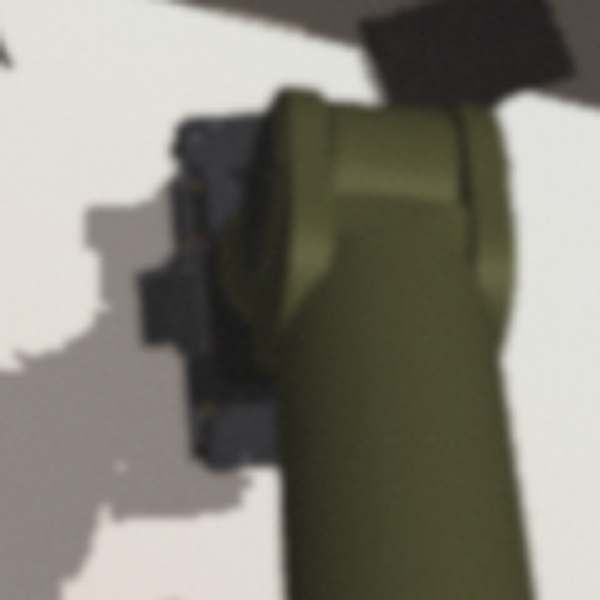

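```bash
cat > tilt.py <<'E'
from h import *
def fit(p):
    P=pts(p)
    m=(abs(P[...,0]-.532)<.017)&(P[...,2]>.045)&(P[...,2]<.1)&(P[...,1]>-.2)&(P[...,1]<-.12)
    d=p['range_z'].astype(np.float32)
    # restrict to image region of the flange: brute: RANSAC plane with normal in world yz
    Q=P[m];best=None;rng=np.random.default_rng(0)
    out=[]
    for k in range(2):
        best=(0,)
        for _ in range(400):
            if len(Q)<10: break
            i=rng.choice(len(Q),3,replace=False);n=np.cross(Q[i[1]]-Q[i[0]],Q[i[2]]-Q[i[0]])
            l=np.linalg.norm(n)
            if l<2e-5: continue
            n/=l
            if abs(n[0])>.2: continue
            s=abs((Q-Q[i[0]])@n)<.0015
            if s.sum()>best[0]: best=(s.sum(),s)
        if best[0]<8: break
        I=Q[best[1]];c=I.mean(0);n=np.linalg.svd(I-c)[2][2];n*=np.sign(n[1]+n[2])
        print('plane',len(I),'c',c.round(4),'n',n.round(3),'elev',np.degrees(np.arctan2(n[2],n[1])).round(1),'y',I[:,1].min().round(4),I[:,1].max().round(4),'z',I[:,2].min().round(4),I[:,2].max().round(4))
        Q=Q[~best[1]]
if __name__=='__main__':
    tool();fit(read_camera('side'))
E
python3 tilt.py
```

```text
t 17.42 pos [ 0.5316 -0.2072  0.035 ] x [ 0.002 -0.007 -1.   ] jaw yaw 2.88 F [-4.06 -8.28  8.62] w 0.0539 q [ 46.2  22.4 -32.7 105.7  14.8  55.8  10. ]
plane 60 c [ 0.5329 -0.1552  0.0765] n [-0.068  0.875  0.479] elev 28.7 y -0.1622 -0.1482 z 0.0642 0.0866
plane 38 c [ 0.5336 -0.1705  0.0747] n [0.15  0.09  0.985] elev 84.8 y -0.192 -0.1438 z 0.0703 0.0793
```

Request:
{"method": "servo_tool", "body": {"rows": [0,0,4,0,0.6,0,0,12,0,0.6,0,0,25,0,0.6,0,5,38,0,0.6,0,20,45,0,0.6,0,40,45,0,0.6,0,60,45,0,0.6,0,75,45,0,0.6,0,86,40,0,0.6,0,86,35,0,0.6], "force": 15}}

```text
time_s: 18.3
tool_pos: [0.5317, -0.1117, 0.0687]
tool_rot: [29.2, 89.9, 32.5]
force: [-0.1, -0.4, -2.1]
grip_width: 0.0539
```

```bash
python3 look2.py s17; python3 tilt.py
```

```text
t 18.3 pos [ 0.5317 -0.1117  0.0687] x [ 0.002  0.001 -1.   ] jaw yaw 3.34 F [-0.08 -0.37 -2.14] w 0.0539 q [ 41.5  17.4 -36.7 107.9  12.   58.5   3. ]
-260:7/7 -254:7/8 -248:6/6 -242:6/6 -188:38/39 -182:36/40 -116:88/88 -98:108/114 -92:105/114 -86:69/109 -80:74/107 -74:112/118 -68:113/119 -62:104/113 -56:100/107 
t 18.35 pos [ 0.5306 -0.114   0.0671] x [-0.001  0.    -1.   ] jaw yaw 3.23 F [-1.1  -0.8  -3.02] w 0.0541 q [ 41.5  17.5 -36.6 108.   12.1  58.4   3. ]
```

View pics/s17.png

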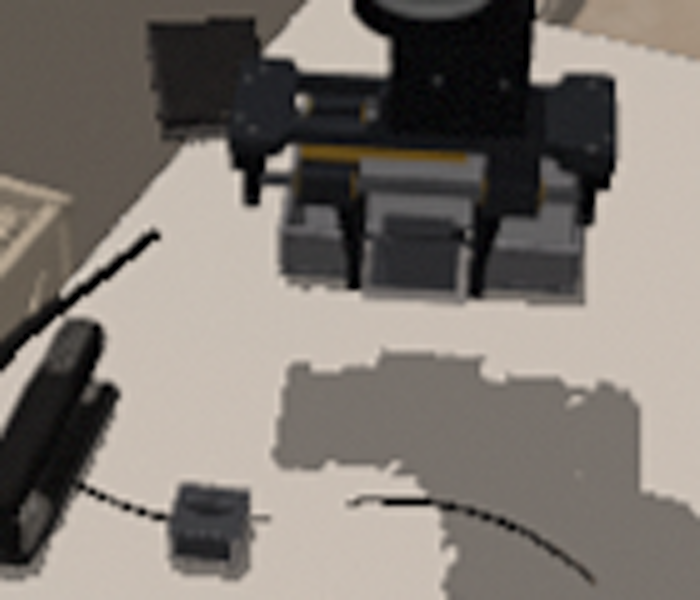

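Request:
{"method": "servo_tool", "body": {"rows": [0,-4,-18,0,0.6,0,-6,-34,0,0.6,0,-6,-40,0,0.6,0,-6,-43,0,0.6,0,-5,-45,0,0.6,0,-4,-47,0,0.6,0,-3,-49,0,0.6,0,-2,-51,0,0.6,0,-2,-52,0,0.6,0,-2,-52,0,0.6], "force": 10}}

```text
time_s: 19.23
tool_pos: [0.5313, -0.1181, 0.0164]
tool_rot: [72.3, 90.0, 75.3]
force: [-0.5, 2.5, 2.4]
grip_width: 0.0541
```

```bash
python3 look2.py s18; python3 tilt.py
```

```text
t 19.23 pos [ 0.5313 -0.1181  0.0164] x [ 0.  0. -1.] jaw yaw 3.0 F [-0.48  2.46  2.38] w 0.0541 q [ 40.2  21.7 -35.  109.8  15.4  53.1   0.8]
-188:21/26 -182:9/35 -176:12/36 -146:20/23 -140:19/25 -134:17/24 -128:17/22 -104:35/38 -98:38/116 -92:88/117 -86:88/94 -80:41/51 -74:39/51 -68:39/41 -62:40/43 -56:31/43 -50:20/41 -44:23/37 
t 19.28 pos [ 0.5314 -0.1183  0.0164] x [ 0.  0. -1.] jaw yaw 3.01 F [-1.08  2.97  3.5 ] w 0.0541 q [ 40.2  21.7 -35.  109.8  15.4  53.1   0.8]
```

View pics/s18.png

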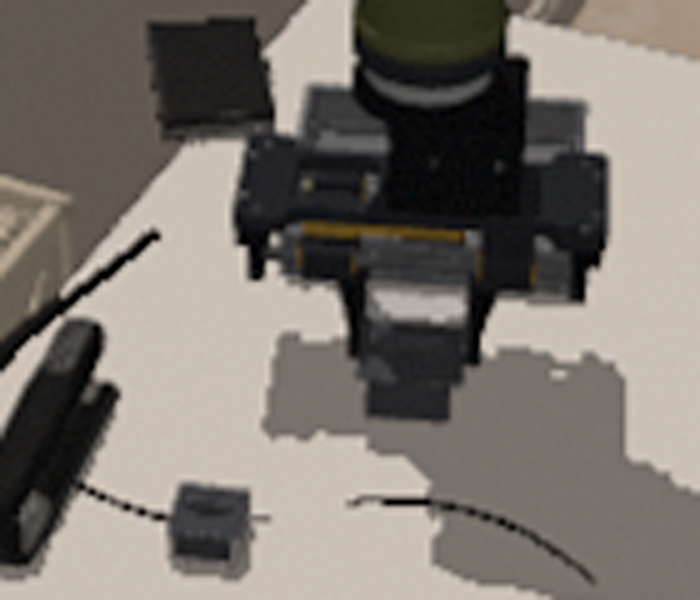

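Request:
{"method": "servo_tool", "body": {"rows": [0,1,-1.5,0,0.6,0,1,-2.5,0,0.6,0,1,-2.5,0,0.55,0,1,-2.5,0,0.3,0,1,-2.5,0,0.15,0,1,-2.5,0,0.05,0,1,0,0,0.0,0,1,20,0,0.0,0,1,45,0,0,0,1,70,0,0], "force": 5}}

```text
time_s: 20.17
tool_pos: [0.5304, -0.1171, 0.0863]
tool_rot: [153.6, 89.9, 156.6]
force: [0.3, -0.6, -0.1]
grip_width: 0.0855
```

Request:
{"method": "servo_tool", "body": {"rows": [0,0,40,0,0,0,0,80,0,0,0,0,110,0,0,0,0,110,0,0]}}

```text
time_s: 20.5
tool_pos: [0.535, -0.1178, 0.2033]
tool_rot: [-23.5, 89.3, -20.5]
force: [0.5, 0.4, 0.7]
grip_width: 0.0865
```

```bash
python3 look2.py s19; python3 look.py s19
python3 - <<'E'
from h import *
p=read_camera('side')
for o in('cell_a','lid','tin'):
    for r in cut_out(o,p)[:4]:
        q=pts(p,r['pixels']);print(o,round(r['score'],2),np.round(r['extent']),np.nanmedian(q,0).round(3))
f=p['frame'];cv2.imwrite('pics/s19b.png',cv2.resize(f[120:190,310:410],None,fx=7,fy=7,interpolation=cv2.INTER_CUBIC))
E
```

```text
t 20.5 pos [ 0.535  -0.1178  0.2033] x [ 0.011 -0.004 -1.   ] jaw yaw 3.02 F [0.51 0.41 0.73] w 0.0865 q [ 44.4   9.3 -38.2  99.7   6.2  72.4   7.8]
-260:6/6 -248:6/6 -242:6/7 -236:6/6 -194:37/37 -188:9/39 -182:11/38 -176:15/41 -146:21/23 -140:21/24 -134:17/23 -128:14/20 -122:15/19 -104:31/33 -98:33/35 -92:31/35 -86:35/36 -80:42/43 -74:33/45 -68:32/41 -62:32/36 -56:31/36 -50:9/33 -44:15/34 
t 20.55 pos [ 0.5334 -0.1177  0.2   ] x [ 0.007 -0.003 -1.   ] jaw yaw 3.01 F [ 0.04  0.65 -0.5 ] w 0.087 q [ 44.4   9.4 -38.2  99.9   6.2  72.3   7.8]
(array([ 534.5, -108.3]), array([ 55.8, 134.7]), 2.7) -0.17499177714189207 -0.04020610780040368 32 [ 0.5304 -0.0701  0.043 ]
cell_a 0.5 [355. 166.   6.  -0.] [ 0.544 -0.178  0.037]
lid 0.87 [353. 196.  16.  23.] [ 0.53  -0.062  0.033]
lid 0.51 [327. 274.  16.  17.] [0.556 0.189 0.022]
tin 0.92 [350. 192.  21.  30.] [ 0.533 -0.07   0.032]
tin 0.67 [312. 222.  18.  17.] [0.619 0.048 0.021]
tin 0.51 [326. 274.  22.  18.] [0.556 0.192 0.021]
```

View pics/s19b.png

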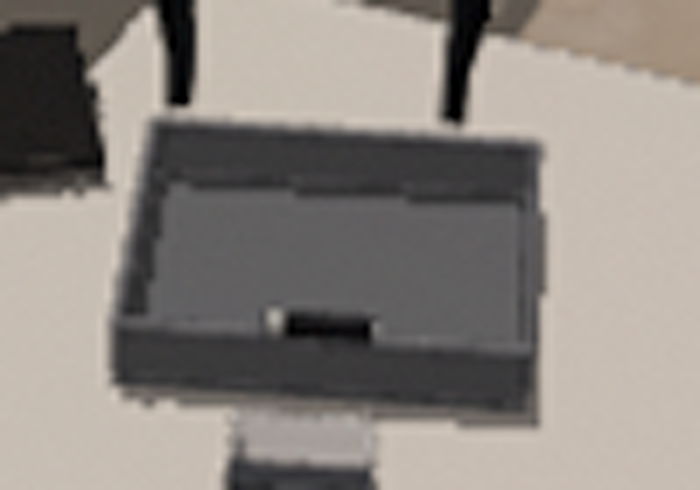

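Request:
{"method": "servo_tool", "body": {"rows": [0,41,0,0,0,0,82,0,0,0,0,123,0,0,0,0,164,0,0,0,0,200,0,0,0,0,200,0,0,0]}}

```text
time_s: 21.3
tool_pos: [0.529, 0.0927, 0.1954]
tool_rot: [101.5, 89.7, 105.2]
force: [-0.3, 1.1, 0.4]
grip_width: 0.087
```

Run:
```python
from h import *
tool()
C=[]
for n,(x,y,w,h) in dict(top=(335,165,110,85),side=(310,120,100,100)).items():
    p=read_camera(n)
    for o in('cell_a','lid','tin','tray'):
        for r in cut_out(o,p)[:3]:
            q=pts(p,r['pixels']);print(n,o,round(r['score'],2),np.round(r['extent']),np.nanmedian(q,0).round(4),rect(q) if len(q)>5 else '')
    P=pts(p).reshape(-1,3);P=P[~np.isnan(P[:,0])]
    m=(abs(P[:,0]-.53)<.04)&(abs(P[:,1]+.10)<.065)
    T=P[m&(P[:,2]>.008)];B=P[m&(P[:,2]>.0395)];L=P[m&(P[:,2]>.030)&(P[:,2]<.037)]
    print(n,'tin',rect(T),T[:,1].min(),T[:,1].max(),'bar',B.mean(0).round(4),rect(B),'plate',rect(L))
    f=p['frame'];cv2.imwrite(f'pics/v20{n}.png',cv2.resize(f[y:y+h,x:x+w],None,fx=7,fy=7,interpolation=cv2.INTER_CUBIC)[:600,:800])
```

```text
t 21.3 pos [0.529  0.0927 0.1954] x [-0.001  0.005 -1.   ] jaw yaw 3.74 F [-0.31  1.1   0.39] w 0.087 q [ 30.1  10.1 -46.8 100.9   7.4  72.3 -14.7]
top cell_a 0.61 [377. 210.  -1.  12.] [ 0.5296 -0.1828  0.0401] (array([ 532.6, -183.9]), array([ 3.7, 35.4]), 88.3)
top cell_a 0.53 [381. 211.   6.  15.] [ 0.5353 -0.1993  0.0143] (array([ 535.2, -200.2]), array([41.7,  9.7]), 2.1)
top lid 0.63 [340. 213.  22.  17.] [ 0.5295 -0.0748  0.0336] (array([532.6, -74.8]), array([62.6, 59.8]), 3.1)
top tin 0.7 [347. 214.  35.  24.] [ 0.5292 -0.0952  0.0315] (array([529.7, -95.8]), array([56.6, 97.7]), 2.6)
top tin 0.68 [304. 185.  14.  11.] [0.6134 0.0374 0.0221] (array([614.5,  37.5]), array([34.8, 35.9]), 0.2)
top tray 0.74 [405. 211.  59.  63.] [ 0.533  -0.262   0.0047] (array([ 537.1, -261. ]), array([181.2, 165.8]), 0.9)
top tray 0.26 [377. 211.   1.   9.] [ 0.5353 -0.1828  0.0399] (array([ 534.1, -183.7]), array([32.5,  7.9]), 6.1)
top tin (array([529.9, -94.3]), array([56.1, 94.7]), 2.6) -0.14115526050151067 -0.046786073818586835 bar [ 0.5265 -0.0734  0.0436] (array([528.1, -72.6]), array
[... 289 characters left out ...]
5]), 87.4)
side tin 0.94 [352. 193.  20.  28.] [ 0.5327 -0.0703  0.0317] (array([534.2, -90.7]), array([ 55.3, 100.7]), 5.4)
side tin 0.58 [327. 272.  19.  13.] [0.5562 0.1923 0.0213] (array([556.5, 185.8]), array([35.4, 34.8]), 0.8)
side tin 0.57 [312. 223.  17.  15.] [0.6174 0.0485 0.0208] (array([618.6,  43. ]), array([38.9, 35.4]), 89.2)
side tray 0.67 [354. 161.  60.  37.] [ 0.5544 -0.1808  0.0093] (array([ 530.8, -105. ]), array([168.2, 448. ]), 2.0)
side tin (array([533.7, -91.4]), array([ 55.7, 100.9]), 2.7) -0.14241353169078685 -0.041471364260704746 bar [ 0.5319 -0.0704  0.0424] (array([532.5, -71.3]), array([33.8,  6.5]), 8.6) plate (array([533. , -81.7]), array([55.8, 80.2]), 0.5)
```

View pics/v20top.png

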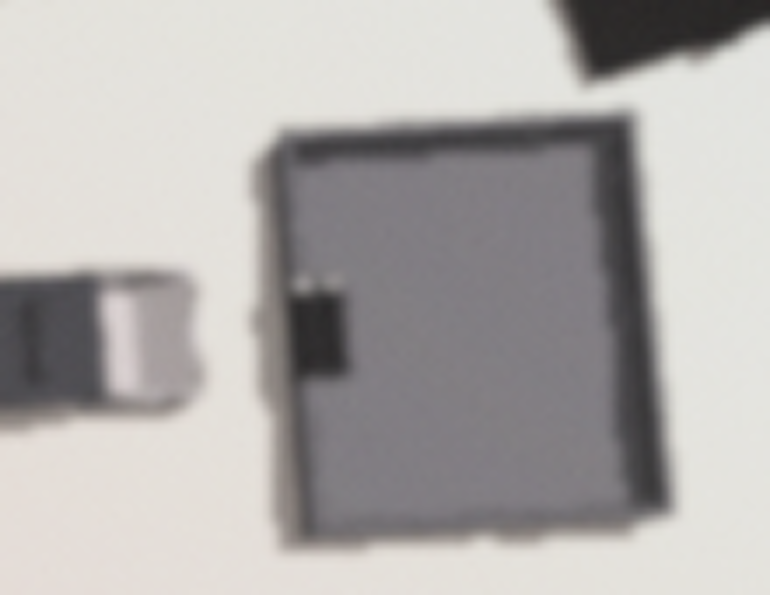

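View pics/v20side.png

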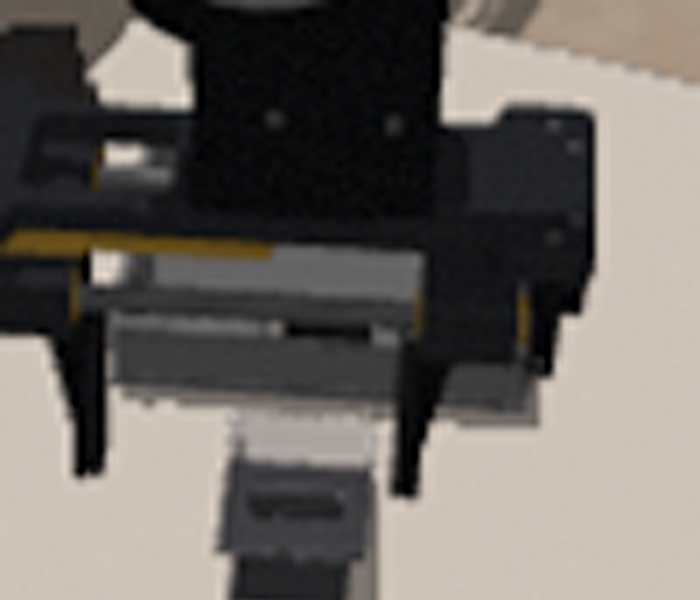

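Run:
```python
from h import *
p=read_camera('top');P=pts(p);f=p['frame']
for r in range(200,222,2):
    print(r,[(c,int(f[r,c].mean()),int(P[r,c,1]*1000),int(round(P[r,c,2]*1000))) for c in range(370,388)])
p=read_camera('side');P=pts(p);f=p['frame']
print()
for c in (345,350,355,358,360,364):
    print(c,[(r,int(f[r,c].mean()),int(P[r,c,1]*1000),int(round(P[r,c,2]*1000))) for r in range(158,178)])
```

```text
200 [(370, 217, -165, 2), (371, 196, -168, 0), (372, 159, -171, 3), (373, 132, -174, 2), (374, 111, -177, 1), (375, 88, -179, 10), (376, 93, -178, 36), (377, 111, -181, 34), (378, 119, -189, 1), (379, 125, -192, 2), (380, 127, -194, 5), (381, 126, -197, 9), (382, 128, -200, 5), (383, 128, -203, 6), (384, 128, -207, 2), (385, 128, -209, 4), (386, 129, -213, 3), (387, 127, -216, 1)]
202 [(370, 217, -165, 2), (371, 195, -168, 1), (372, 159, -171, -1), (373, 134, -173, 5), (374, 111, -177, 0), (375, 89, -179, 4), (376, 91, -178, 34), (377, 107, -181, 33), (378, 119, -188, 4), (379, 123, -191, 4), (380, 126, -194, 7), (381, 127, -197, 5), (382, 127, -200, 3), (383, 128, -204, 0), (384, 128, -206, 7), (385, 128, -209, 2), (386, 128, -212, 4), (387, 128, -216, 2)]
204 [(370, 218, -165, 1), (371, 195, -168, -5), (372, 159, -171, 1), (373, 135, -174, 1), (374, 116, -177, 1), (375, 95, -180, -2), (376, 98, -180, 19), (377, 121, -181, 34), (378, 133, -183, 41), (379, 127, -185, 42), (380, 121, -194, 3), (381, 128, -195, 15), (382, 137, -198, 14), (383, 134, -201, 15), (384, 130, -206, 6), (385,
[... 1780 characters left out ...]
81, 43), (379, 47, -184, 43), (380, 49, -188, 38), (381, 45, -196, 2), (382, 45, -198, 11), (383, 58, -200, 18), (384, 87, -204, 11), (385, 116, -207, 6), (386, 126, -210, 5), (387, 129, -214, 4)]
216 [(370, 217, -163, -1), (371, 195, -166, -1), (372, 159, -169, 0), (373, 138, -173, -3), (374, 131, -175, 2), (375, 114, -178, 0), (376, 82, -181, 1), (377, 55, -181, 21), (378, 45, -182, 37), (379, 45, -184, 40), (380, 47, -187, 39), (381, 47, -195, 6), (382, 47, -197, 14), (383, 54, -199, 17), (384, 80, -203, 14), (385, 109, -208, 1), (386, 123, -211, 0), (387, 128, -213, 6)]Traceback (most recent call last):
  File "<stdin>", line 4, in <module>
ValueError: cannot convert float NaN to integer
```

Request:
{"method": "servo_tool", "body": {"rows": [4,-41,0,0,1,4,-82,0,0,1,4,-123,0,0,1,4,-164,0,0,1,4,-205,0,0,1,4,-240,0,-0.7,1,4,-256,-40,-0.7,1,4,-256,-80,-0.7,1,4,-256,-105,-0.7,1,4,-256,-105,-0.7,1], "force": 10}}

```text
time_s: 22.68
tool_pos: [0.5304, -0.173, 0.0852]
tool_rot: [154.3, 89.4, 156.5]
force: [-0.6, 0.5, -0.5]
grip_width: 0.0283
```

```bash
python3 look.py s21
python3 - <<'E'
from h import *
p=read_camera('side');P=pts(p)
m=(abs(P[...,0]-.535)<.018)&(P[...,1]>-.2)&(P[...,1]<-.165)&(P[...,2]>.034)&(P[...,2]<.055)
q=P[m];print(len(q),q.round(4)[:20])
E
```

```text
t 22.68 pos [ 0.5304 -0.173   0.0852] x [-0.01   0.004 -1.   ] jaw yaw 2.23 F [-0.63  0.47 -0.51] w 0.0283 q [ 45.7  18.1 -35.  104.6  11.6  61.5   8.6]
(array([ 534.4, -108.2]), array([ 55.7, 134.6]), 2.7) -0.17485219520222295 -0.040375875363153346 37 [ 0.5314 -0.0753  0.0428]
42 [[ 0.5525 -0.1816  0.0402]
 [ 0.5499 -0.1836  0.039 ]
 [ 0.5469 -0.1819  0.0407]
 [ 0.5446 -0.1869  0.0371]
 [ 0.5416 -0.1845  0.0393]
 [ 0.539  -0.1872  0.0376]
 [ 0.5362 -0.1876  0.0376]
 [ 0.552  -0.1775  0.0399]
 [ 0.5493 -0.1791  0.039 ]
 [ 0.5464 -0.178   0.0402]
 [ 0.5439 -0.1803  0.0388]
 [ 0.541  -0.1801  0.0392]
 [ 0.5383 -0.1813  0.0386]
 [ 0.5354 -0.1793  0.0405]
 [ 0.5329 -0.1827  0.0382]
 [ 0.53   -0.1818  0.0392]
 [ 0.5269 -0.1776  0.0428]
 [ 0.5245 -0.1823  0.0395]
 [ 0.5216 -0.1807  0.041 ]
 [ 0.5189 -0.1827  0.0398]]
```

View pics/s21.png

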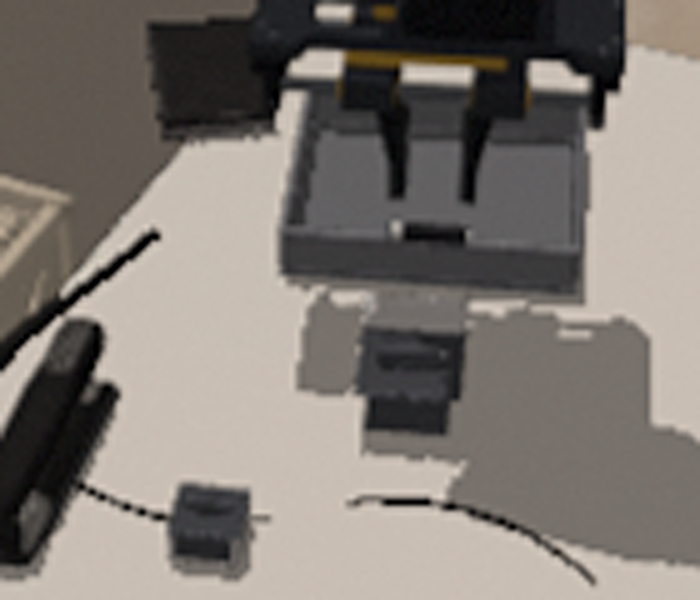

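Request:
{"method": "servo_tool", "body": {"rows": [3,10,0,0.7,1,3,11,-5,0.7,1,3,11,-5,0.7,1,3,11,-20,0.7,1,3,11,-32,0.7,1,3,11,-38,0.7,1,3,11,-38,0.7,1]}}

```text
time_s: 23.37
tool_pos: [0.5368, -0.162, 0.0516]
tool_rot: [159.1, 89.8, 162.2]
force: [-0.0, 0.8, -0.5]
grip_width: 0.0003
```

```bash
python3 look.py s22
```

```text
t 23.37 pos [ 0.5368 -0.162   0.0516] x [-0.003  0.001 -1.   ] jaw yaw 3.03 F [-0.02  0.77 -0.48] w 0.0003 q [ 43.9  20.7 -34.7 106.1  13.7  57.6   6.5]
(array([ 534.4, -109.1]), array([ 55.6, 134.7]), 2.9) -0.17499935939580513 -0.04114509339425376 46 [ 0.5337 -0.0928  0.0434]
```

View pics/s22.png

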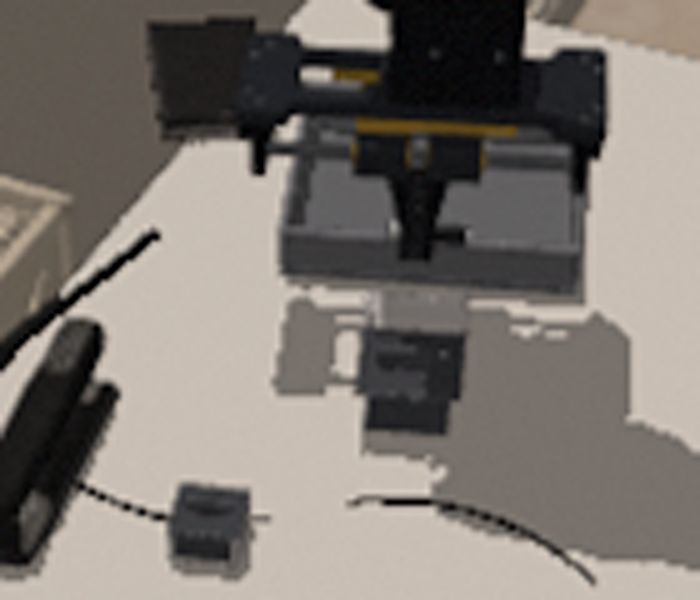

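Request:
{"method": "servo_tool", "body": {"rows": [-3,0,-4,0,1,-3,0,-4.5,0,1,-3,-4,-4.5,0,1,-3,-8,-4.5,0,1,-3,-11,-4.5,0,1,-3,-14,-4.5,0,1,-3,-17,-4.5,0,1,-3,-20,-4.5,0,1,-3,-24,-4.5,0,1,-3,-28,-4.5,0,1]}}

```text
time_s: 24.25
tool_pos: [0.5351, -0.1906, 0.0485]
tool_rot: [-20.4, 90.0, -17.4]
force: [-0.0, 0.3, 0.0]
grip_width: 0.0007
```

```bash
python3 look.py s23
```

```text
t 24.25 pos [ 0.5351 -0.1906  0.0485] x [ 0. -0. -1.] jaw yaw 3.03 F [-0.02  0.31  0.04] w 0.0007 q [ 45.9  21.4 -33.9 105.3  14.   57.4   9.2]
(array([ 534.5, -108.5]), array([ 55.7, 134. ]), 2.7) -0.17452557629319032 -0.040686239367170196 34 [ 0.5332 -0.0731  0.0427]
```

View pics/s23.png

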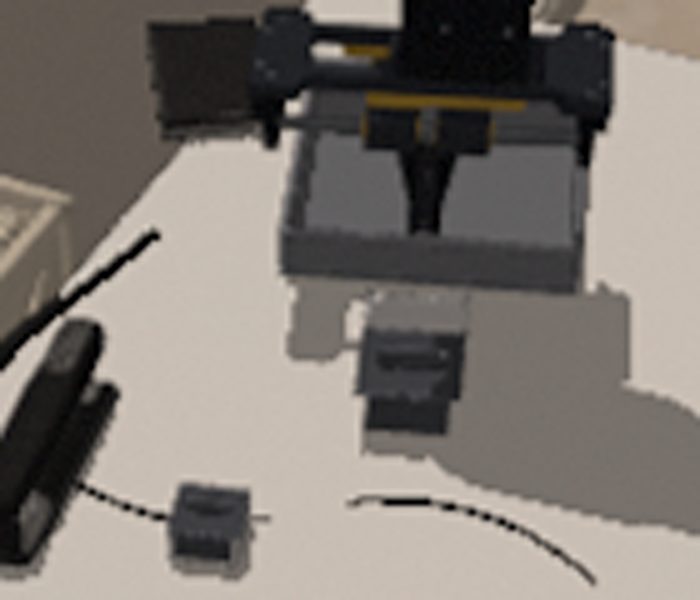

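Battery is gone from the rim in the view. Lift and clear away to look from the top.

Request:
{"method": "servo_tool", "body": {"rows": [0,0,30,0,1,0,0,60,0,1,0,20,100,0,1,0,60,120,0,1,0,100,120,0,0.5,0,141,120,0,0,0,182,120,0,0,0,220,120,0,0,0,260,120,0,0,0,280,120,0,0]}}

```text
time_s: 25.13
tool_pos: [0.5342, 0.096, 0.1692]
tool_rot: [63.5, 89.8, 66.9]
force: [-0.8, 0.8, 0.6]
grip_width: 0.0327
```

```bash
cat > v.py <<'E'
from h import *
import sys
tool()
for n,(x,y,w,h) in dict(top=(335,165,110,85),side=(310,120,100,85)).items():
    p=read_camera(n)
    for o in('cell_a','lid','tin'):
        for r in cut_out(o,p)[:3]:
            q=pts(p,r['pixels']);print(n,o,round(r['score'],2),np.round(r['extent']),np.nanmedian(q,0).round(4),rect(q) if len(q)>5 else '')
    P=pts(p);P=P.reshape(-1,3);P=P[~np.isnan(P[:,0])]
    m=(abs(P[:,0]-.53)<.04)&(abs(P[:,1]+.10)<.065)
    T=P[m&(P[:,2]>.008)];B=P[m&(P[:,2]>.0395)]
    print(n,'tin',rect(T),T[:,1].min(),T[:,1].max(),'bar',B.mean(0).round(4) if len(B) else '')
    f=p['frame'];cv2.imwrite(f'pics/{sys.argv[1]}{n}.png',cv2.resize(f[y:y+h,x:x+w],None,fx=7,fy=7,interpolation=cv2.INTER_CUBIC)[:600,:800])
E
python3 v.py v24
```

```text
t 25.13 pos [0.5342 0.096  0.1692] x [ 0.001  0.002 -1.   ] jaw yaw 3.38 F [-0.79  0.82  0.55] w 0.0327 q [ 28.8  12.2 -46.4 102.1   9.3  69.6 -16.9]
top cell_a 0.48 [381. 210.   8.  15.] [ 0.5383 -0.2002  0.0139] (array([ 537.9, -199.7]), array([ 9.5, 29.1]), 84.7)
top cell_a 0.15 [404. 210.  56.  65.] [ 0.5352 -0.2613  0.0047] (array([ 537. , -260.4]), array([179.9, 163.9]), 3.5)
top lid 0.9 [342. 214.  19.  19.] [ 0.5286 -0.0733  0.0339] (array([528.8, -74. ]), array([55.1, 54. ]), 3.5)
top lid 0.47 [302. 184.  12.  11.] [0.6142 0.0387 0.0225] (array([614.9,  38.9]), array([33.1, 34.3]), 89.7)
top tin 0.62 [303. 185.  13.   9.] [0.6155 0.0374 0.022 ] (array([614.9,  37.5]), array([35.8, 34.3]), 89.7)
top tin 0.57 [348. 213.  35.  22.] [ 0.5307 -0.0932  0.0316] (array([529.4, -94.6]), array([96.3, 60.9]), 88.0)
top tin (array([529.9, -94.2]), array([56.3, 94.6]), 2.4) -0.1410770630475816 -0.04677206354356307 bar [ 0.5278 -0.0731  0.0433]
side lid 0.9 [353. 195.  17.  19.] [ 0.5388 -0.0581  0.0325] (array([526.1,   0.9]), array([ 52.7, 200.8]), 5.9)
side lid 0.66 [313. 225.  16.  11.] [0.6186 0.0454 0.0217] (array([619.3,  30.7]), array([35.7, 60.6]), 0.6)
side lid 0.51 [328. 274.  16.  21.] [0.5576 0.1877 0.0218] (array([557.3, 174.5]), array([36.4, 58. ]), 2.0)
side tin 0.72 [352. 193.  18.  26.] [ 0.5412 -0.0666  0.0318] (array([524.9, -18.4]), array([ 50. , 239.2]), 7.7)
side tin 0.51 [326. 272.  24.  19.] [0.5561 0.1908 0.0214] (array([557.2, 184.6]), array([36.7, 38. ]), 1.0)
side tin 0.47 [312. 223.  20.  12.] [0.619  0.0489 0.0214] (array([619.2,  42. ]), array([36.6, 37.7]), 1.4)
side tin (array([533.6, -90.7]), array([55.4, 97.4]), 3.1) -0.1392432449353318 -0.042222949862906534 bar [ 0.5382 -0.069   0.0431]
```

View pics/v24top.png

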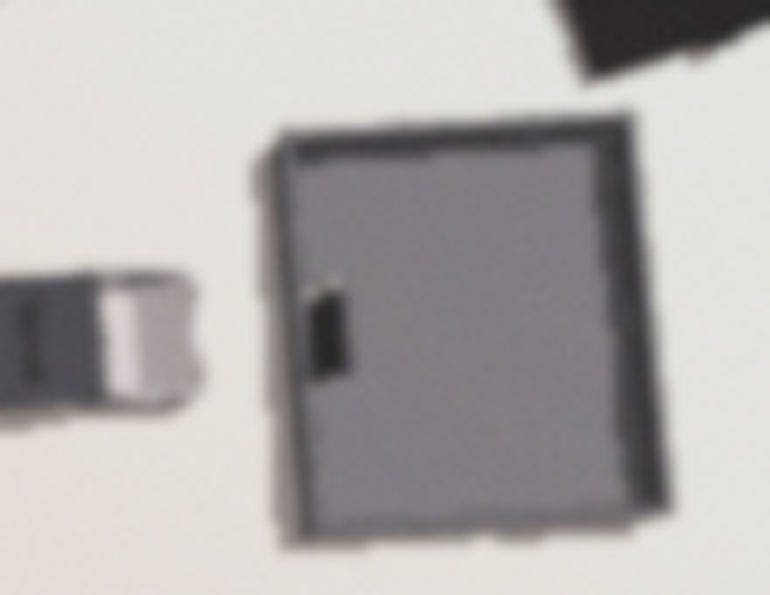

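View pics/v24side.png

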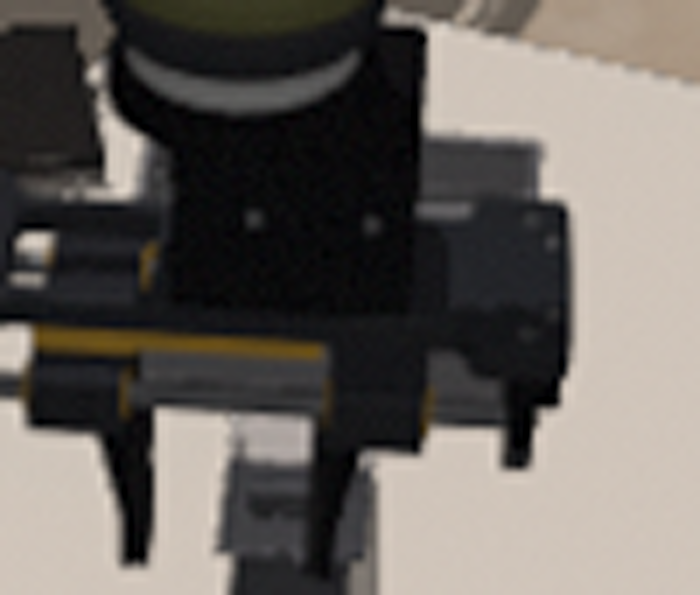

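Run:
```python
from h import *
p=read_camera('top');P=pts(p);f=p['frame']
for r in range(204,220,2):
    print(r,[(c,int(f[r,c].mean()),round(float(P[r,c,1]*1000)),round(float(P[r,c,2]*1000))) for c in range(375,387) if np.isfinite(P[r,c,2])])
m=(P[...,2]>.008)&(P[...,2]<.022)&(abs(P[...,0]-.535)<.06)&(P[...,1]<-.184)&(P[...,1]>-.32)
print(m.sum(),rect(P[m]))
```

```text
204 [(375, 94, -180, -1), (376, 89, -180, 25), (377, 102, -182, 29), (378, 114, -185, 30), (379, 120, -192, 4), (380, 124, -195, 0), (381, 129, -197, 9), (382, 134, -199, 15), (383, 134, -202, 13), (384, 125, -206, 8), (385, 126, -210, 1), (386, 129, -212, 6)]
206 [(375, 95, -180, 0), (376, 86, -181, 16), (377, 105, -181, 33), (378, 124, -184, 31), (379, 132, -190, 11), (380, 119, -193, 9), (381, 105, -196, 9), (382, 106, -199, 12), (383, 110, -201, 16), (384, 114, -206, 3), (385, 123, -209, 3), (386, 128, -212, 3)]
208 [(375, 101, -179, 3), (376, 90, -181, 15), (377, 100, -181, 33), (378, 103, -184, 34), (379, 86, -189, 16), (380, 65, -193, 13), (381, 50, -196, 13), (382, 51, -198, 14), (383, 69, -201, 16), (384, 95, -205, 10), (385, 118, -209, 3), (386, 128, -211, 7)]
210 [(375, 108, -180, -2), (376, 89, -181, 9), (377, 92, -181, 31), (378, 87, -184, 32), (379, 64, -189, 15), (380, 44, -193, 12), (381, 40, -196, 11), (382, 44, -198, 14), (383, 61, -201, 15), (384, 92, -204, 14), (385, 115, -209, 4), (386, 127, -212, 1)]
212 [(375, 110, -179, -1), (376, 89, -180, 12), (377, 88, -181
[... 323 characters left out ...]
, (381, 41, -195, 11), (382, 42, -198, 12), (383, 53, -201, 12), (384, 80, -203, 15), (385, 106, -208, 5), (386, 123, -211, 4)]
216 [(375, 115, -179, 1), (376, 93, -181, 2), (377, 87, -181, 25), (378, 84, -183, 34), (379, 66, -186, 30), (380, 46, -192, 12), (381, 41, -195, 10), (382, 42, -197, 16), (383, 51, -201, 12), (384, 74, -203, 14), (385, 102, -209, -2), (386, 122, -211, 2)]
218 [(375, 115, -179, -1), (376, 92, -182, -1), (377, 82, -181, 22), (378, 82, -183, 33), (379, 73, -185, 35), (380, 63, -192, 9), (381, 65, -194, 13), (382, 76, -198, 10), (383, 84, -200, 15), (384, 95, -203, 12), (385, 111, -208, 1), (386, 124, -211, 4)]
140 (array([ 534. , -251.5]), array([125.6, 104.7]), 89.0)
```

Run:
```python
from h import *
tool(); print(sign_off())
```

```text
t 25.58 pos [0.5353 0.088  0.1684] x [-0. -0. -1.] jaw yaw 2.87 F [-0.83 -0.19  0.62] w 0.0681 q [ 29.2  12.2 -46.  102.1   9.4  69.6 -16.6]
the job is handed in; nothing more can be done
None
```

The job is done and handed in at about 25.6 s of the 72 s allowed. The empty tin stands upright on the desk beside the tray, and both batteries lie on the tray floor.

- **Carry:** I pinched the largest tin end to end until the jaws read 54.5 mm, which means the lid was shut. I carried it that way to about 32 mm from the tray's left rim, stood it down and let go.
- **Lid:** I pushed the bar until the tin itself began to slide 2–3 mm, which showed the lid had reached its end stop.
- **Tipping:** The arm cannot tilt its tool, so I gripped the tin by its sides and lowered its underside onto the tray rim to turn it spout down. The tin also slipped in the grip. The tilt measured only about 29°, short of the 50–60° suggested. Even so, both batteries rolled out over the spout.
- **Mended:** One battery came to rest on the inner edge of the rim, so I nudged it into the tray with the closed fingertips.

**Last checks:**
- The top camera shows two batteries side by side against the tray's left wall, with their tops about 14 mm up, which fits lying on the tray floor.
- The tin stands level with its lid open, about 35 mm from the rim, and the gripper is clear of everything.
- The two cameras disagreed by 3–5 mm in position, so I averaged them.
- That the tin is empty I infer from seeing both batteries in the tray; I could not see under the lid.
- I kept clear of the mug and stapler but did not measure them again at the end.

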